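# Fit a brake pad and its shim into a spring-clip bracket

### The arm

A 7-joint arm with a two-finger parallel gripper is mounted at the origin on a cart in front of the work surface, level with it; the furniture and walls round the work are solid. World frame = base frame: x ahead of the robot, y to its left, z up, the work surface at z = 0. Lengths are in mm, angles in rad, forces in N, time in s.
With the tool pointing down it reaches from about 425 to 875 mm from the base axis. Payload 8.4 kg.
Tool frame: the origin (TCP) lies on the centre line of the jaws, within the pads' length; the fingertips stand 25 mm ahead of it and the grasp point (between the pads) lies 6 mm ahead of it (robot.finger_overhang is the distance from the TCP to the fingertips, in mm); z points along the fingers, x is the direction in which the jaws open and shut, and the axes are right-handed (so a half turn about z gives the same grasp; the last joint's range is limited). The gripper opens to 87 mm and grips with 3 to 60 N. Pads are 19 mm wide; open, the fingers measure 117 mm over their backs; the gripper's body (75 mm by 190 mm) begins 51 mm behind the grasp point.
Start: joints at [1.114, 0.333, 0.04, 1.465, -0.013, 1.343, -0.059], TCP at [227.616, -608.815, 247.546] pointing down, gripper open.
Joint ranges: [-2.58, 2.58], [-0.38, 2.09], [-1.3, 1.39], [0.25, 2.4], [-1.5, 4.64], [0.08, 2.09], [-2.65, 2.65]. Speed limits (rad/s): [2.22, 2.22, 2.79, 2.79, 3.14, 3.14, 3.14].

### API

Orientations are given as a rotation vector (axis times angle).
In Python, from bench import robot gives the robot as it stands.
- The arm moves only by the tool play_rows, never from a script. Its argument "series" is a list of rows, each a list of 5 numbers: the shift along the tool's x, y, z in mm, then the turn about the tool's z in rad, then the closure, from 0 (fully open) to 1 (shut). In form: [[tx, ty, tz, turn, jaw], ...]. A call has exactly 10 rows; each row shifts and turns the pose as measured when the row begins, along the tool's axes as they then stand; what a row does not reach is not made up. A row lasts 1/8 s, in which the tool goes at most 62.5 mm and 10.7 degrees, less where a joint would pass 70% of its speed; a pose out of reach is approached as far as the arm can. A call with a gripper value outside its range is refused whole. The fingers move at their own pace and stop on an object; "squeeze" is the grip in N (left out, the last holds). Time passes only in rows, so rows that do not move let the fingers close, or fill a call up. It gives the time, the measured TCP pose, the force and the opening at its end, in the units of the state.
- robot.sense(): the state, without advancing time (a new reading comes with each control period).
- robot.get_image(name): name is "side" or "top"; returns a dict with "pixels" (400x640x3 uint8, red, green, blue), "depth" (400x640 float32, mm along the optical axis (not along the pixel's ray), 0 where there is no reading), "fx", "fy", "cx", "cy" (pixels), "eye" and "attitude" of the camera in the world. Camera axes: x right, y up, looking along -z (the intrinsics and any distortion apply to the point x, -y, -z); pixel columns grow to the right and rows downward; lengths in mm; the calibration is good to about 2 mm. A picture is of the moment at which its call begins.
- robot.finish_job(): hands the job in, once; it reports no verdict.
The state is a dict: "clock": time; "joints": joint angles; "joint_velocities": joint speeds; "effort": joint torques, N m; "ee_pos": TCP position; "tool_rot": TCP orientation; "contact_force": force on the tool from outside, world axes, zero at the start; "ft_torque": the same for the moment, N m; "width": finger opening in mm.
Only numpy, scipy, OpenCV 4.12 (cv2) and the standard library are available. Lean on these libraries where they do the work, as an engineer would, in place of code of your own. Each camera call takes 0.05 s, during which the arm holds its last target.

### The job

Fit the brake pad, lining down, into the brake bracket: its two ears go down into the slots, past the spring clips, until the pad sits flat and fully home on the slot ledges. Then lay the shim on the pad's back, edges upward, so that both pins come through its holes and it lies flat, and let go. Leave the sanding block, tape measure and spanner where they are.

Things in the scene. Friction and masses are not known exactly. Their poses are not given: they have to be found in the camera images.
- brake_bracket: Grey cast brake bracket fixed to the bench, 70 x 180 x 55 mm (bushes on its outer ends reach 73). Origin: centre of underside; z up, y along its length; half-turn symmetric. Base bar 8 mm thick (bolt heads to 13 mm) with an abutment at each end (y +-52 to +-84, 56 wide), a slot in each. The 104 mm between them is open to front and back: room for fingers beside the pad.
- bracket_seat (a point): Point on the bracket's axis 24 mm above the bench: the pad's origin is here when the pad is fully home, its y along the bracket's y, either way round.
- slot_0 (a point): Middle of the ledge (floor) of the slot at the bracket's +y end, 34 mm above the bench. Slot open at the top (mouth 55 mm above the bench) and towards the bracket's middle: 25 mm wide in x, from y = 52 to its end wall at 65 mm. One ear of the pad goes in here from above.
- slot_1 (a point): The same at the -y end. Each slot has a steel spring clip on each x side, sloping inward 20 degrees going down from the mouth to a rounded crest 43 mm above the bench, 18 mm free between. An ear pushes them apart; they close above it on the ledge. Pushing the pad past all four takes about 3 to 12 N beyond its weight.
- brake_pad: Brake pad, 0.25 kg, lying lining down. Origin: centre of underside; z up, y lengthwise; half-turn symmetric. Dark lining 48 x 82 x 10 mm under a dark steel plate 48 x 98 x 6 (top 16 above the origin); at each end an ear 22 wide runs out to y = +-62. Two steel pins, 8 mm thick, tapered tips, stand 9 mm up from the back at y = +-24, x = 0. Grip across the 48 mm width.
- pad_shim: Shim: plain steel plate 56 x 84 x 4 mm (x, y, z), long edges turned up to 12 mm (3 thick), lying edges up, 0.08 kg. Origin: centre of underside; z up, y lengthwise; half-turn symmetric. Two 12 mm holes at y = +-24, x = 0. Grip across the turned-up edges (56 mm). In place its origin is 16 mm above the pad's, overhanging the pad 4 mm per long side.
- sanding_block: Cork-and-grit sanding block, 66 x 110 x 29 mm, loose on the bench behind the work; origin at the centre of its underside. A bystander.
- tape_measure: Pocket tape measure, 62 x 81 x 33 mm, loose behind the work; origin at the middle of its underside. A bystander.
- spanner: Spanner, 26 x 159 x 8 mm, loose, lying near the front edge on the right; origin at the centre of its underside. A bystander.
There are look-alikes about, which are no part of the job. There is more than one size of the brake_bracket; the one meant has the size given above. Of the things shaped like the pad_shim, the steel one is meant.

How it is judged (in metres and radians):
On the way, in this order (a step that is already met when the one before it is completed fails the run):
1. the brake pad sits flat and fully home in the bracket, let go, before the shim is put on it (z of brake_pad in the frame of bracket_seat between -0.002 and 0.002 m and horizontal distance between brake_pad and bracket_seat below 0.004 m and angle between the z axis of brake_pad and the z axis of brake_bracket, either way round below 0.03 rad and angle between the y axis of brake_pad and the y axis of brake_bracket, either way round below 0.08 rad and angle between brake_pad's own z axis and vertical below 0.03 rad and contact force between the fingers and brake_pad below 0.1 N), for 0.2 s.
2. the shim lies flat on the pad's back, both pins through its holes (z of pad_shim in the frame of brake_pad between 0.0145 and 0.018 m and horizontal distance between pad_shim and brake_pad below 0.004 m and angle between the z axis of pad_shim and the z axis of brake_pad, either way round below 0.04 rad and angle between the y axis of pad_shim and the y axis of brake_pad, either way round below 0.12 rad and angle between pad_shim's own z axis and vertical below 0.06 rad), for 0.2 s.
At the end, for the whole second after the job is handed in: Pad home in the bracket: height within 2 mm of the seat, flat within 0.03 rad, centred within 4 mm, yaw within 0.08 rad. Shim on its back, edges up: 14.5 to 18 mm above the pad's origin, flat within 0.04 rad, centred within 4 mm, yaw within 0.12 rad. Both at rest, let go (all of step 2 and z of brake_pad in the frame of bracket_seat between -0.002 and 0.002 m and horizontal distance between brake_pad and bracket_seat below 0.004 m and angle between the z axis of brake_pad and the z axis of brake_bracket, either way round below 0.03 rad and angle between the y axis of brake_pad and the y axis of brake_bracket, either way round below 0.08 rad and angle between brake_pad's own z axis and vertical below 0.03 rad and linear speed of each of brake_pad, pad_shim below 0.01 m/s); the robot touches nothing.
It fails at once if the sanding block is moved more than 30 mm (distance of sanding_block from where it was at the start of the episode above 0.03 m).
It fails at once if the tape measure is moved more than 30 mm (distance of tape_measure from where it was at the start of the episode above 0.03 m).
It fails at once if the spanner is moved more than 30 mm (distance of spanner from where it was at the start of the episode above 0.03 m).
It also fails if it takes over 72 s, if anything falls off the work surface, if the arm or the gripper's body presses on something with over 40 N, if the wrist force passes 120 N, or if a joint passes its speed limit or range.

## Working session

There is one attempt and no reset: what is moved stays moved. The work goes in short steps, Python scripts to look and compute and a tool call to move; the robot and the scene stay as the last step left them, time stands still between calls to the robot, and variables do not carry over. Pictures are saved under pics/ and viewed, and the job is handed in when it is done.

Besides the shell and the picture viewer there is one more tool, called after "Emit:" as name([rows], argument=value, ...), one row to a line, values as JSON. play_rows: Moves the arm, as the interface text tells. Its arguments: {"type":"object","properties":{"series":{"type":"array","items":{"type":"array","items":{"type":"number"}}},"squeeze":{"type":"number"}},"required":["series"]}

```bash
mkdir -p pics; ls
cat > h.py <<'E'
import numpy as np, cv2
from scipy.spatial.transform import Rotation as R
from bench import robot
def cam(im):
    a=np.array(im["attitude"],float)
    M=R.from_rotvec(a).as_matrix() if a.size==3 else a.reshape(3,3)
    return M,np.array(im["eye"],float)
def ray(im,u,v):
    M,e=cam(im)
    d=np.array([(u-im["cx"])/im["fx"],-(v-im["cy"])/im["fy"],-1.])
    return e,M@d
def onz(im,u,v,z):
    e,d=ray(im,u,v); return e+d*(z-e[2])/d[2]
def cloud(im):
    M,e=cam(im); v,u=np.mgrid[0:400,0:640]
    D=im["depth"].astype(float)
    P=np.stack([(u-im["cx"])/im["fx"]*D,-(v-im["cy"])/im["fy"]*D,-D],-1)
    return P@M.T+e
def save(im,n): cv2.imwrite(f"pics/{n}.png",cv2.cvtColor(im["pixels"],cv2.COLOR_RGB2BGR))
E
python3 - <<'E'
from h import *
for n in("top","side"):
    im=robot.get_image(n); save(im,n+"0"); print(n,{k:im[k] for k in im if k not in("pixels","depth")})
    np.savez(f"pics/{n}0.npz",**im)
print(robot.sense())
E
```

```text
pics
top {'fx': 374.4686729155153, 'fy': 374.4686729155153, 'cx': 316.3916617087523, 'cy': 192.87571372999457, 'eye': array([449.46564341,   2.23866237, 917.47692922]), 'attitude': array([ 0.07090439, -0.09975172, -1.59629556])}
side {'fx': 393.76913598878343, 'fy': 393.76913598878343, 'cx': 315.58759601604584, 'cy': 201.2722094806185, 'eye': array([ 458.96507409, -954.95403935,  583.84067991]), 'attitude': array([ 1.06882667, -0.07015849, -0.06562165])}
{'clock': 0.1, 'joints': array([ 1.1137913 ,  0.33382502,  0.03987813,  1.46618994, -0.01341727,
        1.34329129, -0.05848464]), 'joint_velocities': array([ 0.00045782, -0.00128169, -0.00260124, -0.00095852, -0.00139331,
       -0.00062783, -0.00125146]), 'effort': array([ 4.78580740e-03, -6.57806969e+01,  1.34070341e+00, -4.04699349e+01,
       -5.95828914e-02,  4.10113670e-02,  4.52428094e-05]), 'ee_pos': array([ 227.48649968, -608.47633932,  246.75460815]), 'tool_rot': array([-2.58066052e+00,  1.79026078e+00,  1.93730450e-03]), 'contact_force': array([-0.20733083, -0.18213034, -0.11721773]), 'ft_torque': array([ 0.02116342, -0.04552106, -0.03930395]), 'width': 86.9781040866395}
```

View pics/top0.png

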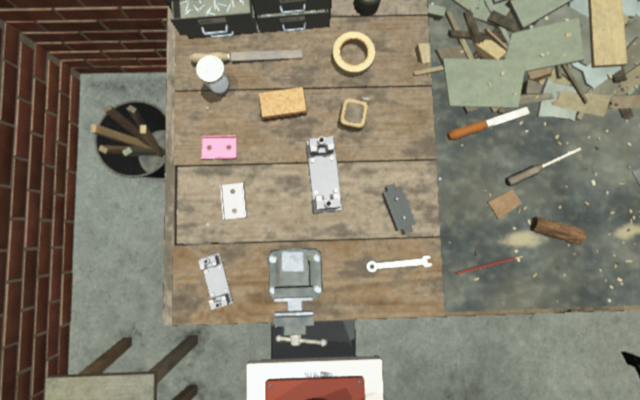

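View pics/side0.png

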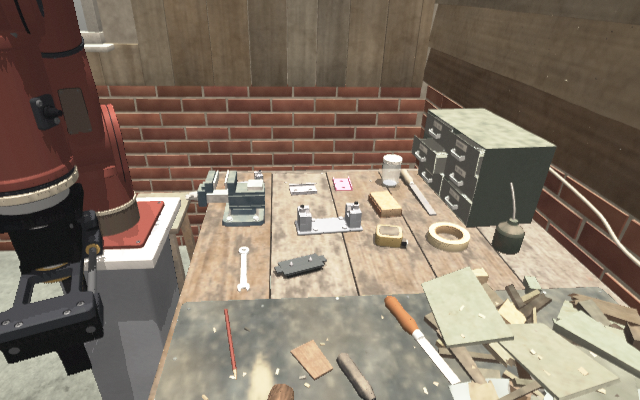

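The top view shows the full-size bracket at (323,175), with the small look-alike at (214,282). The pad is at (398,208), the steel shim at (233,201), and the pink look-alike shim at (219,147). A vise stands at (295,272).

Run:
```python
from h import *
im=dict(np.load("pics/top0.npz")); P=cloud(im)
p=cv2.cvtColor(im["pixels"],cv2.COLOR_RGB2BGR)
def c(u0,u1,v0,v1): return cv2.resize(p[v0:v1,u0:u1],(390,560),interpolation=cv2.INTER_CUBIC)
def crop(u,v): return cv2.resize(p[v-35:v+35+10,u-30:u+30],(360,510),interpolation=cv2.INTER_CUBIC)
cv2.imwrite("pics/crop1.png",np.hstack([crop(323,170),crop(398,205)]))
cv2.imwrite("pics/crop2.png",np.hstack([crop(233,195),crop(295,270)]))
for n,(u,v) in dict(br=(323,185),brtop=(314,146),pad=(398,213),shim=(230,190),vise=(295,262),vise2=(285,285),sand=(283,103),tape=(353,113),span=(400,265),sb=(214,280),bench=(260,190),bench2=(360,240),bench3=(430,200)).items(): print(n,P[v,u].round(1))
s=dict(np.load("pics/side0.npz")); p=cv2.cvtColor(s["pixels"],cv2.COLOR_RGB2BGR)
cv2.imwrite("pics/scrop.png",cv2.resize(p[170:300,220:420],(800,520),interpolation=cv2.INTER_CUBIC))
```

```text
br [567.  -32.5   8.3]
brtop [653.8 -12.4  55. ]
pad [ 493.3 -212.3   12.2]
shim [560.8 194.7   6.6]
vise [389.8  36.2 100. ]
vise2 [340.4  59.4  88.1]
sand [769.   60.   29.4]
tape [ 739.1 -110.2   31.8]
span [ 368.3 -212.5    4.4]
sb [346.1 234.2   2.9]
bench [559.7 122.6   0. ]
bench2 [ 4.307e+02 -1.190e+02 -3.000e-01]
bench3 [ 524.1 -297.3   -3. ]
```

View pics/crop1.png

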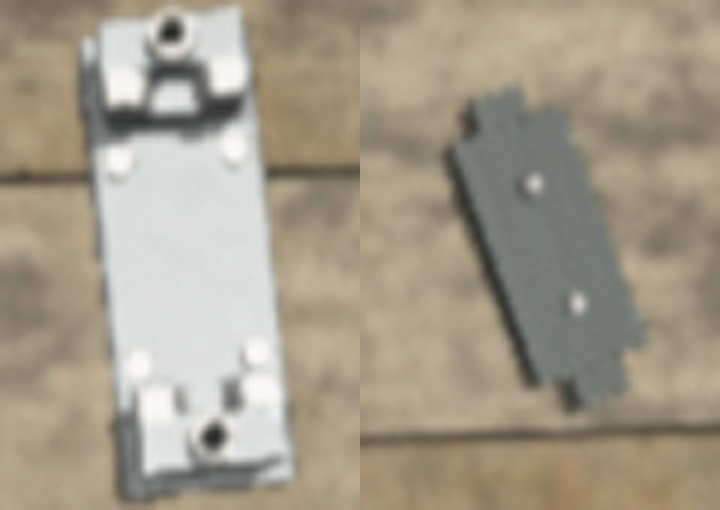

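View pics/crop2.png

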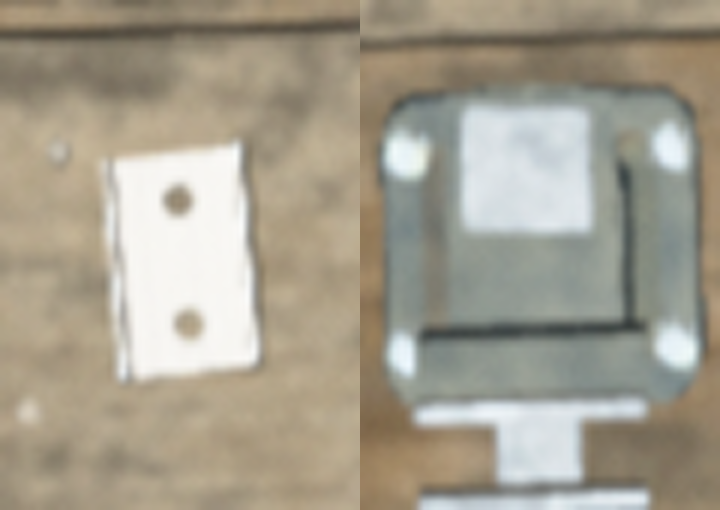

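View pics/scrop.png

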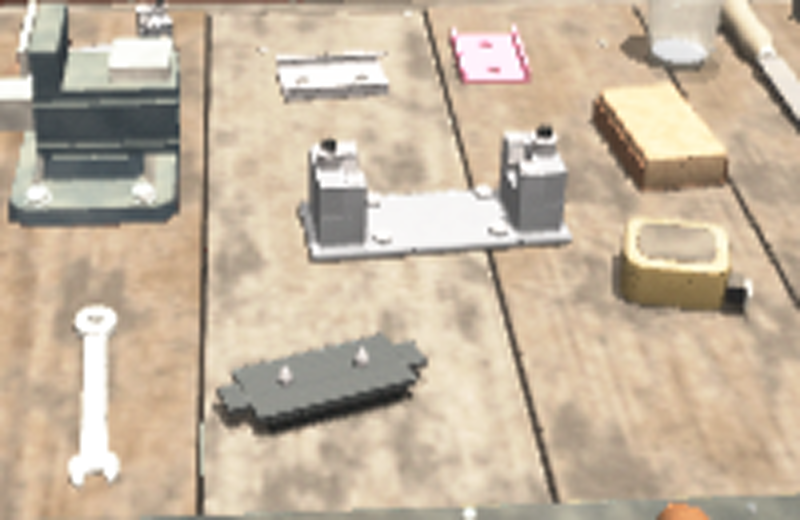

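```bash
cat > m.py <<'E'
from h import *
def tri(a,ua,b,ub):
    e1,d1=ray(a,*ua); e2,d2=ray(b,*ub)
    d1/=np.linalg.norm(d1); d2/=np.linalg.norm(d2)
    A=np.stack([d1,-d2],1); s=np.linalg.lstsq(A,e2-e1,rcond=None)[0]
    p,q=e1+d1*s[0],e2+d2*s[1]
    return (p+q)/2,np.linalg.norm(p-q)
def blobs(mask,u0,u1,v0,v1,amin=2,amax=1e6):
    m=np.zeros_like(mask,np.uint8); m[v0:v1,u0:u1]=mask[v0:v1,u0:u1]
    n,l,st,c=cv2.connectedComponentsWithStats(m,connectivity=4)
    return [(c[i].round(2),st[i][4]) for i in range(1,n) if amin<=st[i][4]<=amax],l
E
python3 - <<'E'
from m import *
t=dict(np.load("pics/top0.npz")); s=dict(np.load("pics/side0.npz"))
g=lambda im:cv2.cvtColor(im["pixels"],cv2.COLOR_RGB2GRAY)
hs=lambda im:cv2.cvtColor(im["pixels"],cv2.COLOR_RGB2HSV)
gt,gs=g(t),g(s)
print("pins top",blobs(gt>135,388,412,190,225)[0]); 
print("pins side",blobs(gs>135,280,325,250,275)[0])
print(gt[190:225,388:412][::1])
E
```

```text
pins top [(array([408.35, 197.11]), np.int32(79)), (array([396.88, 198.12]), np.int32(8)), (array([389.18, 220.75]), np.int32(28)), (array([404. , 217.2]), np.int32(10))]
pins side [(array([300.05, 259.4 ]), np.int32(862)), (array([318.81, 271.8 ]), np.int32(64))]
[[113 122 120 115 117 121 116 116 118 118 118 118 117 120 127 140 149 148
  144 138 134 126 124 121]
 [115 121 121 119 119 119 117 117 118 119 118 119 117 120 131 145 153 151
  148 142 135 130 128 124]
 [120 119 120 121 119 119 117 118 118 119 119 119 117 119 124 138 141 148
  149 145 140 137 134 132]
 [117 120 121 120 120 120 118 115 116 118 117 119 118 117 117 123 129 139
  144 144 144 143 142 142]
 [118 120 119 119 121 118 119 117 114 118 117 119 119 119 119 121 127 132
  137 143 145 150 152 151]
 [119 119 120 121 121 119 119 117 118 117 118 119 118 119 117 118 121 125
  136 146 153 157 158 159]
 [120 119 119 120 121 120 119 116 118 120 117 119 119 119 118 119 120 126
  140 153 161 164 161 165]
 [120 119 119 120 122 118 113 116 139 152 129 118 119 121 118 118 121 127
  142 154 164 162 161 162]
 [122 119 119 122 119 114 1
[... 2000 characters left out ...]
60 134  83  59  95 119 123 122 121 120 120 119 114 109 153 184 150
  121 118 118 120 120 119]
 [167 163 146  99  59  76 117 124 124 120 121 122 120 116 112 128 140 126
  118 118 118 119 120 120]
 [163 163 149 109  69  67 105 121 123 122 120 120 122 120 119 120 122 119
  118 119 119 118 119 117]
 [161 161 155 132  86  55  84 118 124 123 120 121 119 119 121 120 121 119
  120 119 119 119 119 118]
 [164 164 163 150 107  61  70 110 123 123 123 119 121 119 119 122 122 120
  118 117 118 118 119 119]
 [164 168 167 160 134  86  59  90 120 123 123 120 119 119 120 120 121 120
  118 120 119 119 118 119]
 [170 169 169 167 149 101  58  77 119 125 123 120 120 120 119 121 123 120
  120 119 118 117 118 121]]
```

Run:
```python
from m import *
t=dict(np.load("pics/top0.npz")); s=dict(np.load("pics/side0.npz"))
def wc(im,m,mn=1):
    g=cv2.cvtColor(im["pixels"],cv2.COLOR_RGB2GRAY).astype(float)
hst=cv2.cvtColor(t["pixels"],cv2.COLOR_RGB2HSV); gt=hst[...,2].astype(int)
def seg(im,cond,u0,u1,v0,v1):
    b,l=blobs(cond.astype(np.uint8),u0,u1,v0,v1,20)
    k=np.argmax([x[1] for x in b]); n=np.unique(l)[1:]
    areas=[(l==i).sum() for i in n]; m=(l==n[np.argmax(areas)]).astype(np.uint8)
    c=max(cv2.findContours(m,cv2.RETR_EXTERNAL,cv2.CHAIN_APPROX_NONE)[0],key=cv2.contourArea)
    f=np.zeros_like(m); cv2.drawContours(f,[c],-1,1,-1); return f
def rep(name,im,f,z):
    v,u=np.nonzero(f); W=np.array([onz(im,a,b,z)[:2] for a,b in zip(u,v)])
    c=W.mean(0); w,V=np.linalg.eigh(np.cov((W-c).T)); ax=V[:,1]; ax=ax*np.sign(ax[0])
    r=cv2.minAreaRect(W.astype(np.float32))
    print(name,len(u),c.round(1),"yaw of y axis",np.arctan2(ax[1],ax[0]).round(4),"std",np.sqrt(w).round(1),"rect",np.round(r[0],1),np.round(r[1],1),round(r[2],2))
px=t["pixels"].astype(int)
print(px[210,398],px[200,380],px[190,230],px[185,323])
sat=px.max(2)-px.min(2)
f=seg(t,(sat<16)&(gt>95)&(gt<150),375,425,175,240); rep("pad",t,f,16)
f=seg(t,(px.min(2)>185)&(sat<25),210,255,175,230); rep("shim",t,f,8)
o=t["pixels"].copy()
f2=seg(t,(sat<22)&(px.min(2)>150),300,350,150,205); rep("brbase",t,f2,8)
print("holes in shim", blobs(((sat>30)).astype(np.uint8),224,242,182,220)[0])
print("br bolts")
gg=px.min(2)
for n,(u,v) in {"a":(320,162),"b":(339,160),"c":(323,195),"d":(342,193)}.items(): pass
```

```text
[119 126 119] [169 155 133] [199 194 184] [220 223 221]
pad 866 [ 505.  -215.3] yaw of y axis 0.3257 std [13. 32.] rect [ 504.9 -215.6] [122.4  47.2] 18.63
shim 785 [533.7 187.7] yaw of y axis 0.0577 std [15.8 24.3] rect [534.4 188.8] [85.3 57.1] 5.59
brbase 1355 [580.8 -37.1] yaw of y axis 0.1085 std [19.9 34.7] rect [582.7 -36.1] [132.5  69.2] 4.34
holes in shim [(array([230.28, 182.48]), np.int32(29)), (array([232.5, 191.5]), np.int32(4)), (array([234.12, 210.88]), np.int32(8)), (array([236.91, 218.91]), np.int32(11))]
br bolts
```

```bash
python3 - <<'E'
from m import *
t=dict(np.load("pics/top0.npz")); s=dict(np.load("pics/side0.npz"))
def grow(im,u,v,bright,r=4,ch=cv2.COLOR_RGB2GRAY):
    g=cv2.cvtColor(im["pixels"],ch).astype(float)
    for _ in range(4):
        iu,iv=int(round(u)),int(round(v)); w=g[iv-r:iv+r+1,iu-r:iu+r+1]
        b=np.median(w); d=np.clip((w-b) if bright else (b-w),0,None); d[d<0.3*d.max()]=0
        V,U=np.mgrid[iv-r:iv+r+1,iu-r:iu+r+1]; u,v=(U*d).sum()/d.sum(),(V*d).sum()/d.sum()
    return np.array([u,v])
def pr(n,a,b,z):
    A,B=onz(t,*a,z),onz(t,*b,z); print(n,a.round(1),b.round(1),"mid",((A+B)/2).round(1),"dist",np.linalg.norm(A-B).round(1),"dir",np.arctan2(*( (A-B)[[1,0]])).round(4))
pr("pins",grow(t,396.8,198.2,1,3),grow(t,404.1,217.2,1,3),22)
pr("shim holes",grow(t,232.3,193,0,3),grow(t,234.2,213.8,0,3),4)
c=lambda x,y:(293+x/6-.4,135+y/6-.4)
B=[grow(t,*c(*q),1,2) for q in((119,160),(234,148),(139,364),(257,352))]
pr("bolt ac",B[0],B[2],13);pr("bolt bd",B[1],B[3],13)
print("mid4",np.mean([onz(t,*b,13) for b in B],0).round(1))
bl=[grow(t,*c(*q),0,3) for q in((172,32),(214,437))]
pr("bush",*bl,73)
# abutment tops via depth
P=cloud(t); m=(P[...,2]>48)&(P[...,2]<62); m[:,:290]=0;m[:,360:]=0;m[:125]=0;m[230:]=0
Q=P[m]; print(len(Q),Q.mean(0).round(1), [ (Q[k].mean(0).round(1),k.sum()) for k in (Q[:,0]>590,Q[:,0]<590)])
# pad height by depth relative to local bench
E
python3 - <<'E'
import cv2,numpy as np
s=cv2.imread("pics/side0.png")
a=cv2.resize(s[245:282,270:330],None,fx=10,fy=10,interpolation=cv2.INTER_CUBIC)
cv2.imwrite("pics/sc2.png",a)
a=cv2.resize(s[180:200,285:322],None,fx=14,fy=14,interpolation=cv2.INTER_CUBIC)
cv2.imwrite("pics/sc3.png",a)
a=cv2.resize(s[198:240,290:370],None,fx=10,fy=10,interpolation=cv2.INTER_CUBIC)
cv2.imwrite("pics/sc4.png",a)
E
```

```text
pins [396.9 198.3] [403.9 217.1] mid [ 505.4 -216.4   22. ] dist 48.0 dir 0.3097
shim holes [232.1 191. ] [233.9 210.4] mid [534.7 188.    4. ] dist 47.9 dir 0.0882
bolt ac [312.4 159.8] [317.2 195.3] mid [585.5 -12.9  13. ] dist 88.3 dir 0.1058
bolt bd [331.5 157.6] [336.2 195.7] mid [586.6 -59.5  13. ] dist 94.7 dir 0.0894
mid4 [586.  -36.2  13. ]
bush [320.9 139.7] [327.5 207.2] mid [585.9 -33.5  73. ] dist 156.7 dir 0.0658
463 [590.8 -35.4  54.2] [(array([660.1, -29.5,  54.2]), np.int64(228)), (array([523.5, -41.1,  54.3]), np.int64(235))]
```

View pics/sc2.png

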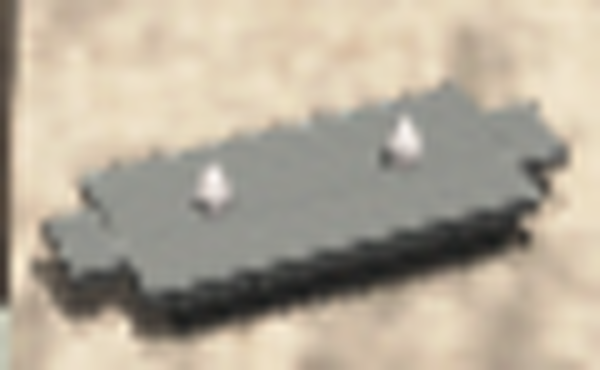

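View pics/sc3.png

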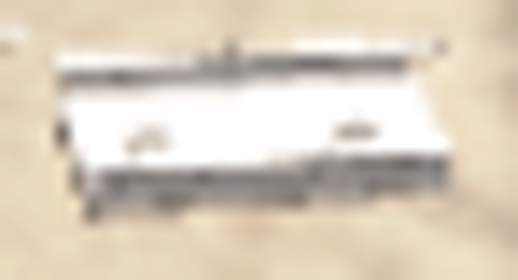

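View pics/sc4.png

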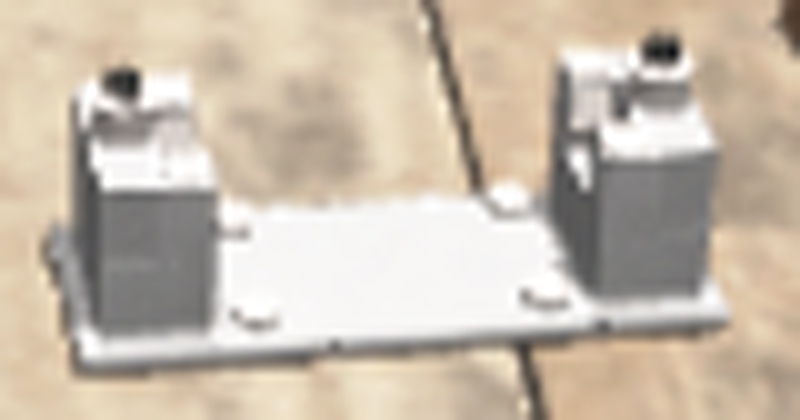

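Run:
```python
from m import *
t=dict(np.load("pics/top0.npz")); s=dict(np.load("pics/side0.npz"))
b=t["pixels"][...,2].astype(float)
def edge(rows,u0,u1,sgn):
    out=[]
    for v in rows:
        x=b[v,u0:u1+1]; hi,lo=np.percentile(x,90),np.percentile(x,10); 
        k=(x>175).astype(int); i=np.nonzero(np.diff(k)==sgn)[0]
        if len(i)==0: continue
        i=i[0] if sgn>0 else i[-1]
        f=(175-x[i])/(x[i+1]-x[i]); out.append((u0+i+f,v))
    return np.array(out)
for nm,u0,u1,sg in(("L",303,320,1),("R",328,350,-1)):
    E=edge(range(164,192),u0,u1,sg); W=np.array([onz(t,*q,8)[:2] for q in E])
    c=np.polyfit(W[:,0],W[:,1],1); print(nm,len(E),"slope",np.arctan(c[0]).round(4),"y at x=586",np.polyval(c,586).round(1),"res",np.std(W[:,1]-np.polyval(c,W[:,0])).round(2))
for n,a,q in(("pinA",(396.9,198.3),(310.1,258.9)),("pinB",(403.9,217.1),(291.1,263.2)),("bush+",(320.9,139.7),(355.6,202.5)),("bush-",(327.5,207.2),(301.9,205.7)),
  ("bolt d",(341.9,193.1-.2),(315.1,229.5)),("bolt b",(331.5,157.6),(344.4,227.5)),
  ("hole +x",(232.1,191.),(310.0,188.9)),("hole -x",(233.9,210.4),(295.2,189.4))):
    p,d=tri(t,a,s,q); print(n,p.round(1),"miss",d.round(1))
```

```text
L 28 slope 0.078 y at x=586 -2.1 res 0.24
R 28 slope 0.0824 y at x=586 -69.7 res 0.27
pinA [ 527.3 -209.6   20.3] miss 2.3
pinB [ 481.8 -224.1   20.6] miss 1.6
bush+ [664.2 -28.5  69.1] miss 1.5
bush- [512.2 -39.1  68.1] miss 8.1
bolt d [547.5 -77.5  16.5] miss 4.1
bolt b [633.6 -55.6   6.7] miss 2.7
hole +x [557.7 190.6   1.6] miss 2.3
hole -x [509.5 186.2   2.9] miss 3.0
```

```bash
cat >> m.py <<'E'
def go(x,y,z,jaw):
    """displacement in tool axes to reach target; jaw = world angle of tool x axis"""
    s=robot.sense(); M=R.from_rotvec(s["tool_rot"]).as_matrix()
    d=M.T@(np.array([x,y,z])-s["ee_pos"]); th=np.arctan2(M[1,0],M[0,0])
    turn=-(jaw-th); turn=(turn+np.pi/2)%np.pi-np.pi/2
    print("t",round(s["clock"],2),"pos",np.round(s["ee_pos"],1),"jaw",round(th,4),"tilt",M[2,:2].round(4),"F",np.round(s["contact_force"],1),"w",round(s["width"],1),"j",s["joints"].round(2))
    print("MOVE",d.round(1),"turn",turn.round(4))
E
python3 -c "
from m import *
go(505.2,-215.9,130,0.318-np.pi/2)"
```

```text
t 0.1 pos [ 227.5 -608.5  246.8] jaw -1.213 tilt [-0.0014  0.0001] F [-0.2 -0.2 -0.1] w 87.0 j [ 1.11  0.33  0.04  1.47 -0.01  1.34 -0.06]
MOVE [-270.3 -397.6  117.1] turn 0.0398
```

Emit:
play_rows([
  [-27,-40,11.7,0.004,0],
  [-27,-40,11.7,0.004,0],
  [-27,-40,11.7,0.004,0],
  [-27,-40,11.7,0.004,0],
  [-27,-40,11.7,0.004,0],
  [-27,-40,11.7,0.004,0],
  [-27,-40,11.7,0.004,0],
  [-27,-40,11.7,0.004,0],
  [-27,-40,11.7,0.004,0],
  [-27,-40,11.7,0.004,0],
], squeeze=20)

```text
clock: 1.35
ee_pos: [519.2, -212.2, 123.3]
tool_rot: [2.535, -1.854, -0.007]
contact_force: [0.8, -0.7, -0.1]
width: 87.0
```

```bash
python3 -c "
from m import *
go(505.2,-215.9,60,0.318-np.pi/2)"
```

```text
t 1.35 pos [ 519.2 -212.2  123.3] jaw -1.2631 tilt [-0.0029  0.0037] F [ 0.8 -0.7 -0.1] w 87.0 j [ 0.54  0.27 -0.26  1.82  0.08  1.07 -1.02]
MOVE [-0.6 14.2 63.4] turn -0.0103
```

Emit:
play_rows([
  [0,4,0,-0.003,0],
  [0,4,0,-0.003,0],
  [0,4,12,-0.002,0],
  [0,2,20,-0.002,0],
  [0,0,20,0,0],
  [0,0,8,0,0],
  [0,0,0,0,0],
  [0,0,0,0,0],
  [0,0,0,0,0],
  [0,0,0,0,0],
])

```text
clock: 2.6
ee_pos: [502.9, -218.6, 60.5]
tool_rot: [2.542, -1.843, -0.007]
contact_force: [1.0, 1.0, -0.4]
width: 87.1
```

```bash
python3 -c "
from m import *
go(505.2,-215.9,27,0.318-np.pi/2)
for n in('top','side'):
    im=robot.get_image(n); save(im,n+'1')
    u,v=(398,208) if n=='top' else (300,262)
    cv2.imwrite(f'pics/{n}1c.png',cv2.resize(cv2.cvtColor(im['pixels'],cv2.COLOR_RGB2BGR)[v-55:v+55,u-70:u+70],None,fx=5,fy=5,interpolation=cv2.INTER_CUBIC))
"
```

```text
t 2.6 pos [ 502.9 -218.6   60.5] jaw -1.2549 tilt [-0.0026  0.0044] F [ 1.   1.  -0.4] w 87.1 j [ 0.55  0.32 -0.25  1.9   0.1   0.94 -1.01]
MOVE [-1.8 -3.2 33.5] turn -0.0021
```

View pics/top1c.png

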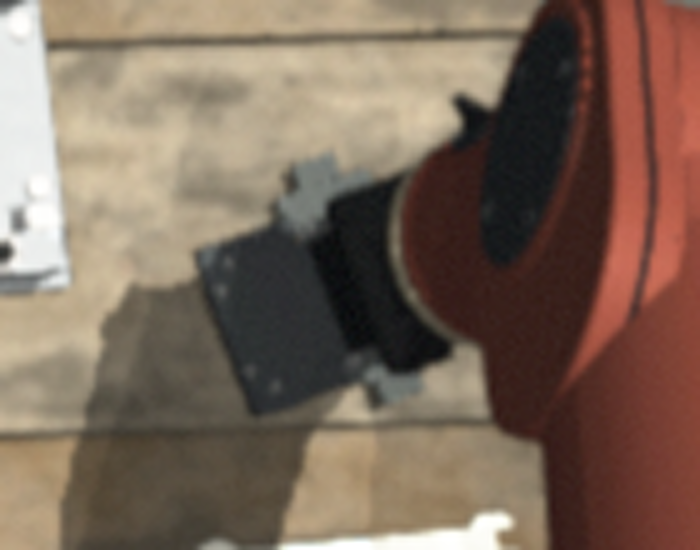

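View pics/side1c.png

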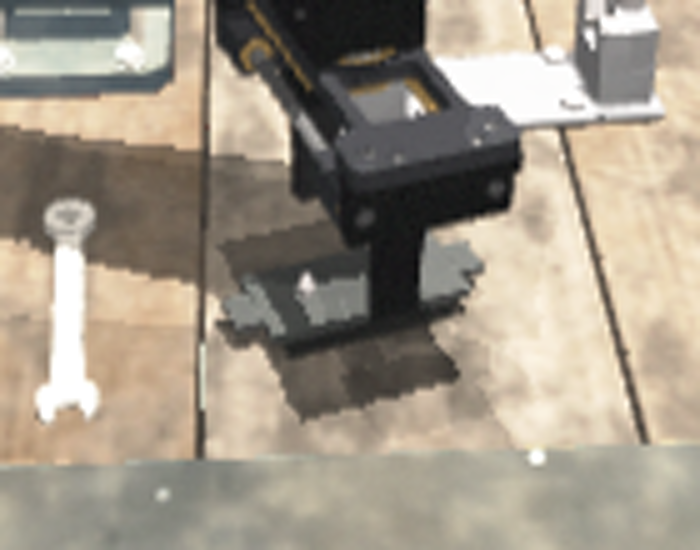

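The side crop shows the finger standing just in front of the pad, about mid-length at crop (395,260), and clear of the plate. I'll descend.

Emit:
play_rows([
  [-1,-2,6,0,0],
  [0,-1,9,0,0],
  [0,0,9,0,0],
  [0,0,8,0,0],
  [0,0,2,0,0],
  [0,0,0,0,0],
  [0,0,0,0,0],
  [0,0,0,0,0],
  [0,0,0,0,0],
  [0,0,0,0,0],
])

```text
clock: 3.95
ee_pos: [505.6, -216.3, 25.6]
tool_rot: [2.541, -1.843, -0.008]
contact_force: [-2.2, 0.7, 6.0]
width: 87.0
```

```bash
python3 -c "
from m import *
go(505.2,-215.9,27,0.318-np.pi/2)"
```

```text
t 3.95 pos [ 505.6 -216.3   25.6] jaw -1.2548 tilt [-0.0024  0.0053] F [-2.2  0.7  6. ] w 87.0 j [ 0.53  0.38 -0.25  1.91  0.12  0.87 -1.03]
MOVE [-0.5  0.3 -1.4] turn -0.002
```

Emit:
play_rows([
  [0,0,-2,0,0],
  [0,0,0,0,0.3],
  [0,0,0,0,1],
  [0,0,0,0,1],
  [0,0,0,0,1],
  [0,0,0,0,1],
  [0,0,0,0,1],
  [0,0,0,0,1],
  [0,0,0,0,1],
  [0,0,0,0,1],
], squeeze=30)

```text
clock: 5.2
ee_pos: [505.2, -216.2, 26.5]
tool_rot: [2.541, -1.842, -0.01]
contact_force: [-0.4, -0.2, 0.2]
width: 47.7
```

```bash
python3 -c "
from m import *
go(505.2,-215.9,130,0.318-np.pi/2)"
```

```text
t 5.2 pos [ 505.2 -216.2   26.5] jaw -1.2548 tilt [-0.0031  0.006 ] F [-0.4 -0.2  0.2] w 47.7 j [ 0.54  0.37 -0.25  1.91  0.12  0.87 -1.03]
MOVE [  -0.6    0.5 -103.5] turn -0.002
```

Emit:
play_rows([
  [0,0,-10,0,1],
  [0,0,-20,0,1],
  [0,0,-25,0,1],
  [0,0,-25,0,1],
  [0,0,-15,0,1],
  [0,0,-8,0,1],
  [0,0,0,0,1],
  [0,0,0,0,1],
  [0,0,0,0,1],
  [0,0,0,0,1],
])

```text
clock: 6.45
ee_pos: [503.5, -215.4, 131.5]
tool_rot: [2.54, -1.841, -0.019]
contact_force: [-0.4, -0.1, -2.5]
width: 47.5
```

```bash
python3 -c "
from m import *
go(586,-36,130,0.08-np.pi/2)"
```

```text
t 6.45 pos [ 503.5 -215.4  131.5] jaw -1.2545 tilt [-0.0073  0.0106] F [-0.4 -0.1 -2.5] w 47.5 j [ 0.55  0.24 -0.26  1.83  0.07  1.09 -0.99]
MOVE [-144.8 -134.2    1.1] turn 0.2363
```

Emit:
play_rows([
  [-10,-10,0,0.02,1],
  [-25,-23,0,0.04,1],
  [-30,-28,0,0.05,1],
  [-30,-28,0,0.05,1],
  [-25,-23,0,0.04,1],
  [-14,-13,0,0.02,1],
  [-6,-6,0,0.016,1],
  [0,0,0,0,1],
  [0,0,0,0,1],
  [0,0,0,0,1],
])

```text
clock: 7.7
ee_pos: [601.9, -49.6, 127.6]
tool_rot: [2.288, -2.138, -0.024]
contact_force: [0.1, -0.2, -2.0]
width: 47.9
```

```bash
python3 -c "
from m import *
go(586,-36,130,0.08-np.pi/2)
for n in('top','side'):
    im=robot.get_image(n); save(im,n+'2'); np.savez(f'pics/{n}2.npz',**im)
    u,v=(323,175) if n=='top' else (327,210)
    cv2.imwrite(f'pics/{n}2c.png',cv2.resize(cv2.cvtColor(im['pixels'],cv2.COLOR_RGB2BGR)[v-55:v+55,u-70:u+70],None,fx=5,fy=5,interpolation=cv2.INTER_CUBIC))
"
```

```text
t 7.7 pos [601.9 -49.6 127.6] jaw -1.5031 tilt [-0.0046  0.0172] F [ 0.1 -0.2 -2. ] w 47.9 j [ 0.27  0.36 -0.32  1.69  0.12  1.12 -1.59]
MOVE [-14.6  15.   -2.1] turn -0.0123
```

View pics/top2c.png

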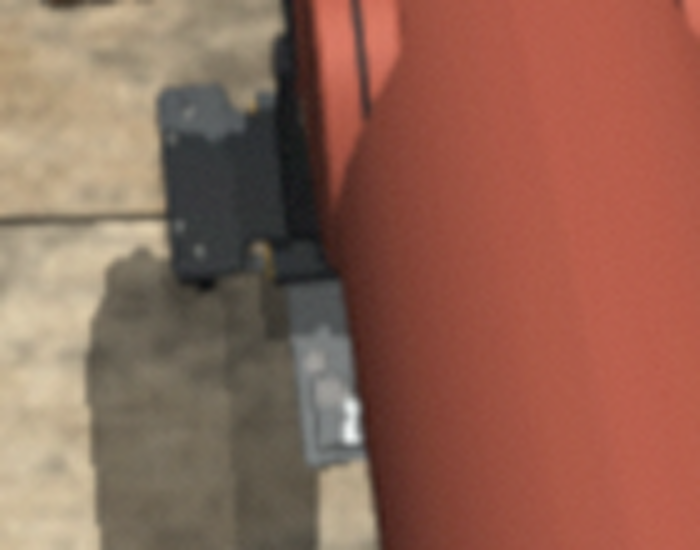

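View pics/side2c.png

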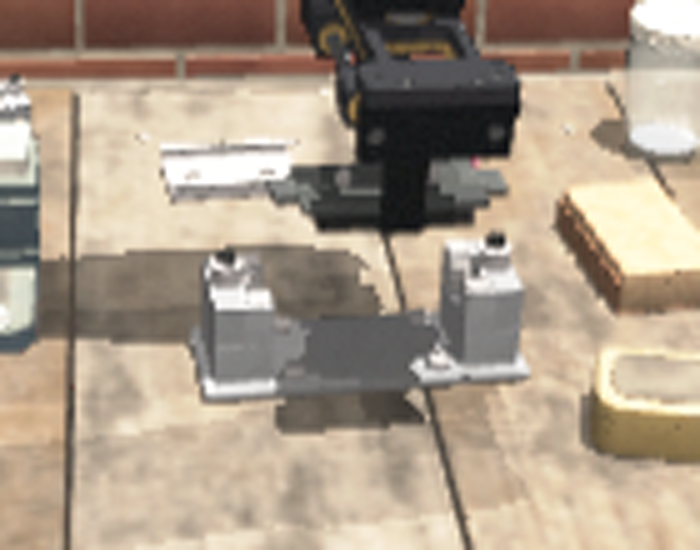

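```bash
python3 -c "
from m import *
s=dict(np.load('pics/side2.npz')); P=cloud(s)
u0,v0=257,155
def reg(n,a,b,c,d):
    Q=P[v0+b//5:v0+d//5,u0+a//5:u0+c//5].reshape(-1,3); print(n,np.median(Q,0).round(1),'std',Q.std(0).round(2))
def at(x,y): return P[v0+y//5,u0+x//5].round(1)
print('pad face',[at(x,218) for x in(330,350,370,440,460)])
print('finger',[at(405,y) for y in (170,190,210,220)])
print('abutL face',[at(240,y) for y in(310,325,340,360)],'R',[at(480,y) for y in(290,310,330,350)])
print('L row',[at(x,340) for x in(220,230,240,250,260)])
s=dict(np.load('pics/side0.npz')); P=cloud(s)
for a,b in(((215,265),(312,370)),((450,515),(290,355))):
    Q=P[v0+b[0]//5:v0+b[1]//5,u0+a[0]//5:u0+a[1]//5].reshape(-1,3); Q=Q[(Q[:,2]>15)&(Q[:,2]<50)]
    c=np.polyfit(Q[:,0],Q[:,1],1); print('face',len(Q),Q.mean(0).round(1),np.median(Q,0).round(1),Q.std(0).round(1),c.round(3))
"
```

```text
pad face [array([567.4, -77.6, 111.3]), array([577.8, -76.4, 110.4]), array([588.3, -74.9, 109.3]), array([625.5, -69.9, 105.8]), array([635.5, -72.1, 106.9])]
finger [array([602.9, -87.7, 141.4]), array([604.3, -83.2, 127.8]), array([604.9, -83.2, 116.3]), array([605.2, -82.9, 110.4])]
abutL face [array([522.7, -70.3,  51.8]), array([523. , -67.8,  41. ]), array([523. , -69.4,  32.7]), array([523.4, -66.4,  18.2])] R [array([652.4, -57.4,  53. ]), array([653.3, -57.4,  40.5]), array([653.9, -58.9,  28.7]), array([654.5, -60.4,  16.9])]
L row [array([512.2, -72.9,  35.2]), array([517.5, -72.1,  34.5]), array([523. , -69.4,  32.7]), array([528.5, -66.7,  30.8]), array([533.5, -71.2,  33.5])]
face 107 [522.  -70.4  33.2] [522.8 -70.6  32.7] [7.7 1.5 9.6] [ 9.30000e-02 -1.19152e+02]
face 139 [654.1 -56.1  32.2] [653.1 -58.9  31.5] [9.4 8.2 9.6] [ -0.407 210.147]
```

```bash
python3 -c "
from m import *
s=dict(np.load('pics/side2.npz')); P=cloud(s)
g=cv2.cvtColor(s['pixels'],cv2.COLOR_RGB2GRAY)
for v in (192,193,194,195,196):
    r=P[v,308:362]; k=(r[:,1]<0)&(r[:,2]>90); q=r[k]; print(v,'pad x from',q[0].round(1),'to',q[-1].round(1))
print()
for v in (217,220,223,226):
    for a,b in((295,314),(343,364)):
        r=P[v,a:b]; k=(r[:,2]>12)&(r[:,1]<0); q=r[k]; print(v,q[0].round(1),q[-1].round(1), a+np.nonzero(k)[0][[0,-1]])
"
```

```text
192 pad x from [536.6 -45.7 112.5] to [661.1 -57.3 116.1]
193 pad x from [538.  -60.4 117.2] to [659.1 -55.6 112.3]
194 pad x from [538.1 -60.  114.1] to [654.  -55.4 109.4]
195 pad x from [537.7 -64.4 113.5] to [649.4 -65.4 111.7]
196 pad x from [552.4 -73.  114.9] to [648.8 -69.2 110.9]

217 [504.1 -21.6  23.1] [538.5 -70.1  51.2] [297 311]
217 [640.  -13.3  14.4] [672.7 -56.8  39.6] [345 360]
220 [504.  -24.3  15. ] [548.6 -22.2  12.5] [297 313]
220 [641.8 -36.2  18.4] [672.8 -59.5  31.7] [347 360]
223 [505.5 -48.9  20.4] [539.  -69.5  32.2] [298 311]
223 [643.  -47.1  15.4] [674.  -57.8  21.1] [348 360]
226 [507.4 -65.9  21.5] [539.1 -69.7  23. ] [299 311]
226 [630.4 -58.   12.9] [673.9 -61.4  13.7] [344 360]
```

```bash
python3 -c "
from m import *
go(588,-36.3,92,0.083-np.pi/2)"
```

```text
t 7.8 pos [602.  -49.5 127.6] jaw -1.5032 tilt [-0.0046  0.017 ] F [ 0.7  0.  -1.3] w 47.8 j [ 0.27  0.36 -0.32  1.69  0.12  1.12 -1.59]
MOVE [-13.9  12.5  35.9] turn -0.0154
```

Emit:
play_rows([
  [-4,3,0,-0.005,1],
  [-5,5,0,-0.005,1],
  [-4,3.5,0,-0.005,1],
  [-1,1,0,0,1],
  [0,0,8,0,1],
  [0,0,12,0,1],
  [0,0,11,0,1],
  [0,0,5,0,1],
  [0,0,0,0,1],
  [0,0,0,0,1],
])

```text
clock: 9.05
ee_pos: [586.2, -35.8, 88.6]
tool_rot: [2.304, -2.12, -0.025]
contact_force: [-0.2, 0.4, -2.7]
width: 47.5
```

```bash
python3 -c "
from m import *
go(588,-36.3,90,0.083-np.pi/2)
for n in('side',):
    im=robot.get_image(n); save(im,n+'3'); np.savez(f'pics/{n}3.npz',**im)
    cv2.imwrite(f'pics/{n}3c.png',cv2.resize(cv2.cvtColor(im['pixels'],cv2.COLOR_RGB2BGR)[180:245,285:375],None,fx=8,fy=8,interpolation=cv2.INTER_CUBIC))
"
```

```text
t 9.05 pos [586.2 -35.8  88.6] jaw -1.4875 tilt [-0.0049  0.0183] F [-0.2  0.4 -2.7] w 47.5 j [ 0.26  0.38 -0.32  1.77  0.13  1.04 -1.6 ]
MOVE [ 0.6 -1.7 -1.5] turn 0.0003
```

View pics/side3c.png

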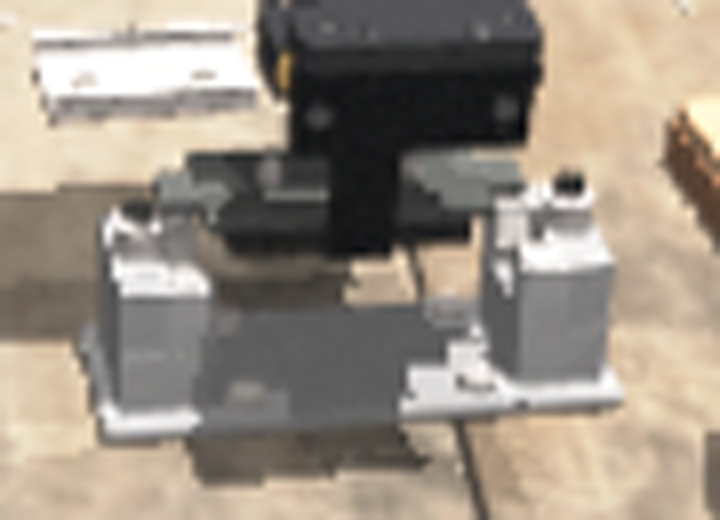

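```bash
python3 -c "
from m import *
s=dict(np.load('pics/side3.npz')); p=cv2.cvtColor(s['pixels'],cv2.COLOR_RGB2BGR)
a=cv2.resize(p[195:217,294:318],(384,352),interpolation=cv2.INTER_NEAREST)
b=cv2.resize(p[195:217,338:362],(384,352),interpolation=cv2.INTER_NEAREST)
cv2.imwrite('pics/s3z.png',np.hstack([a,b]))
M,e=cam(s); print('side cam x dir',M[:,0].round(3))
"
```

```text
side cam x dir [ 0.996 -0.088  0.026]
```

View pics/s3z.png

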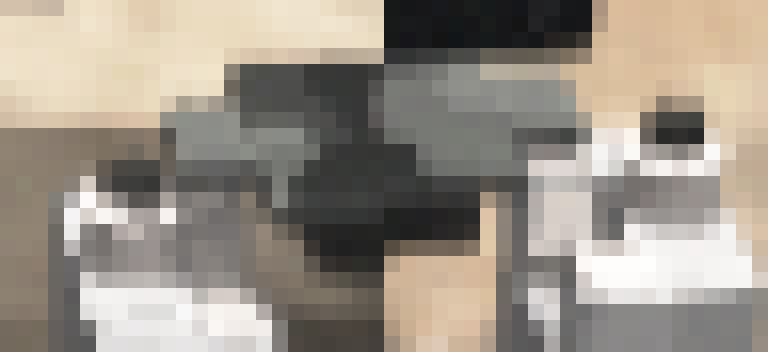

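```bash
python3 -c "
from m import *
s=dict(np.load('pics/side3.npz'))
L=onz(s,304.0,202.7,79.0);Rr=onz(s,349.6,201.2,77.0)
bl=onz(s,301.6,205.5,72);br=onz(s,355.5,202,72)
print(L.round(1),Rr.round(1),((L+Rr)/2).round(1),np.linalg.norm(L-Rr)); print(bl.round(1),br.round(1),((bl+br)/2).round(1),np.linalg.norm(bl-br))
s=dict(np.load('pics/side0.npz'))
bl=onz(s,301.6,205.5,72);br=onz(s,355.5,202,72)
"
```

```text
[521.5 -42.   79. ] [645.2 -35.1  77. ] [583.4 -38.6  78. ] 123.91131899824308
[515.1 -44.4  72. ] [662.5 -31.2  72. ] [588.8 -37.8  72. ] 147.95787177959303
```

```bash
python3 -c "
import cv2,numpy as np
t=cv2.imread('pics/top0.png')
a=cv2.resize(t[132:165,300:346],None,fx=14,fy=14,interpolation=cv2.INTER_NEAREST)
b=cv2.resize(t[185:218,304:350],None,fx=14,fy=14,interpolation=cv2.INTER_NEAREST)
for k in range(0,46,5):
    for q in(a,b): cv2.putText(q,str(k),(k*14,10),0,.35,(0,0,255))
for k in range(0,33,4):
    for q in(a,b): cv2.putText(q,str(k),(0,k*14+10),0,.35,(255,0,0))
cv2.imwrite('pics/t0a.png',a);cv2.imwrite('pics/t0b.png',b)
"
```

```text
(no output)
```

View pics/t0a.png

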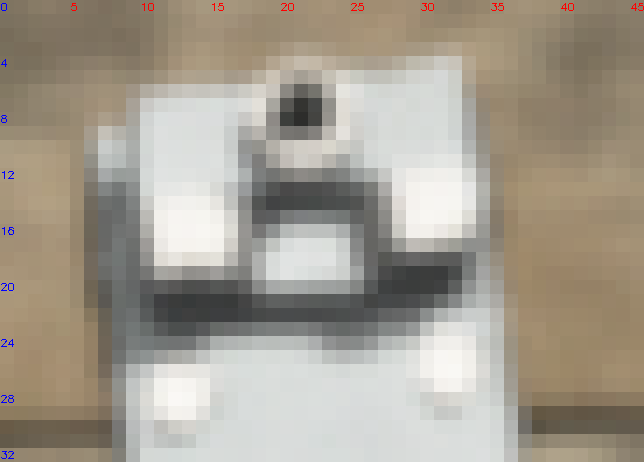

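View pics/t0b.png

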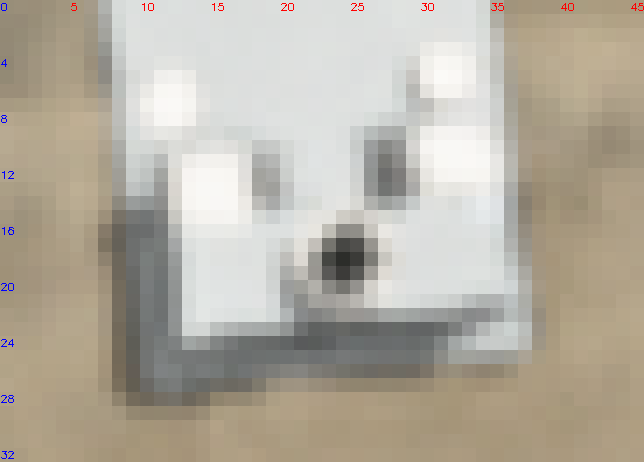

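```bash
python3 -c "
from m import *
t=dict(np.load('pics/top0.npz')); s=dict(np.load('pics/side0.npz'))
def pr(n,A,B,z):
    A=np.mean([onz(t,*q,z) for q in A],0);B=np.mean([onz(t,*q,z) for q in B],0); d=A-B
    print(n,'mid',((A+B)/2).round(1),'len',np.linalg.norm(d).round(1),'yaw',np.arctan2(d[1],d[0]).round(4))
pr('bush',[(321,139.4)],[(328.,202.9)],73)
pr('bush70',[(321,139.4)],[(328.,202.9)],70)
pr('bolts',[(312.5,159.5),(331.6,156.5)],[(315.5,191.9),(335.5,189.4)],13)
o=lambda b,x,y:(b[0]+x/14-.5,b[1]+y/14-.5)
a=(300,132);c=(304,185)
pr('clip',[o(a,185,228),o(a,437,205)],[o(c,213,195),o(c,455,160)],55)
for n,a,q in(('b+',(321,139.4),(355.5,202)),('b-',(328,202.9),(301.7,205.5))):
    p,d=tri(t,a,s,q); print(n,p.round(1),d.round(1))
"
```

```text
bush mid [591.1 -34.4  73. ] len 147.6 yaw 0.0781
bush70 mid [591.6 -34.5  70. ] len 148.1 yaw 0.0781
bolts mid [592.8 -35.   13. ] len 81.1 yaw 0.0739
clip mid [591.7 -35.2  55. ] len 119.2 yaw 0.0802
b+ [664.1 -28.6  70.8] 2.2
b- [516.7 -40.3  69.7] 2.2
```

```bash
python3 -c "
from m import *
go(591.4,-35.1,84,0.079-np.pi/2)"
```

```text
t 9.1 pos [586.2 -35.8  88.6] jaw -1.4875 tilt [-0.0049  0.0182] F [-0.3 -0.1 -3.5] w 47.5 j [ 0.26  0.37 -0.32  1.77  0.13  1.04 -1.6 ]
MOVE [-0.3 -5.3  4.5] turn 0.0043
```

Emit:
play_rows([
  [-0.1,-2,0,0.002,1],
  [-0.1,-2,0,0.002,1],
  [-0.1,-1.5,2,0,1],
  [0,0,2,0,1],
  [0,0,0,0,1],
  [0,0,0,0,1],
  [0,0,0,0,1],
  [0,0,0,0,1],
  [0,0,0,0,1],
  [0,0,0,0,1],
])

```text
clock: 10.35
ee_pos: [592.5, -35.0, 85.1]
tool_rot: [2.301, -2.126, -0.023]
contact_force: [0.4, 0.5, -2.2]
width: 47.6
```

```bash
python3 -c "
from m import *
go(591.6,-35.1,62,0.079-np.pi/2)"
```

```text
t 10.35 pos [592.5 -35.   85.1] jaw -1.4918 tilt [-0.0046  0.0167] F [ 0.4  0.5 -2.2] w 47.6 j [ 0.25  0.39 -0.32  1.76  0.14  1.04 -1.61]
MOVE [ 0.1  0.6 23.1] turn -0.0
```

Emit:
play_rows([
  [0,0.8,4,0,1],
  [0,0,5,0,1],
  [0,0,4,0,1],
  [0,0,3,0,1],
  [0,0,1,0,1],
  [0,0,0,0,1],
  [0,0,0,0,1],
  [0,0,0,0,1],
  [0,0,0,0,1],
  [0,0,0,0,1],
])

```text
clock: 11.6
ee_pos: [591.4, -35.8, 67.0]
tool_rot: [2.299, -2.126, -0.022]
contact_force: [-0.4, -0.9, -1.3]
width: 47.6
```

```bash
python3 -c "
from m import *
go(591.6,-35.1,50.5,0.079-np.pi/2)
for n in('side',):
    im=robot.get_image(n); save(im,n+'4'); np.savez(f'pics/{n}4.npz',**im)
    cv2.imwrite(f'pics/{n}4c.png',cv2.resize(cv2.cvtColor(im['pixels'],cv2.COLOR_RGB2BGR)[180:245,285:375],None,fx=8,fy=8,interpolation=cv2.INTER_CUBIC))
"
```

```text
t 11.6 pos [591.4 -35.8  67. ] jaw -1.4928 tilt [-0.0039  0.0167] F [-0.4 -0.9 -1.3] w 47.6 j [ 0.25  0.41 -0.32  1.77  0.14  1.   -1.62]
MOVE [-0.7 -0.5 16.5] turn -0.001
```

View pics/side4c.png

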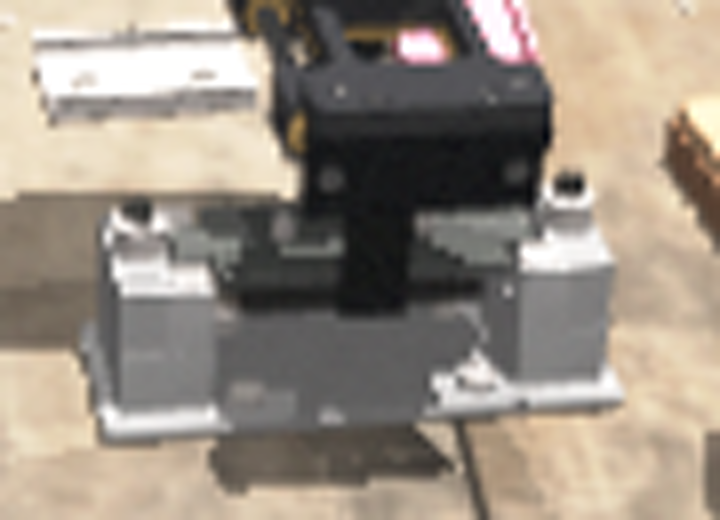

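Both ears have entered the slot mouths, the left one at crop (195,235) and the right at (500,225), with no contact force. I'll push down.

Emit:
play_rows([
  [-0.5,0,2,0,1],
  [0,0,3,0,1],
  [0,0,3,0,1],
  [0,0,3,0,1],
  [0,0,3,0,1],
  [0,0,2,0,1],
  [0,0,0,0,1],
  [0,0,0,0,1],
  [0,0,0,0,1],
  [0,0,0,0,1],
])

```text
clock: 12.9
ee_pos: [591.9, -35.3, 50.7]
tool_rot: [2.3, -2.127, -0.02]
contact_force: [-0.2, -0.6, 0.3]
width: 47.5
```

```bash
python3 -c "
from m import *
go(591.6,-35.1,50.5,0.079-np.pi/2)"
```

```text
t 12.9 pos [591.9 -35.3  50.7] jaw -1.4928 tilt [-0.0035  0.0149] F [-0.2 -0.6  0.3] w 47.5 j [ 0.24  0.43 -0.32  1.78  0.15  0.97 -1.63]
MOVE [-0.3  0.3  0.2] turn -0.001
```

Emit:
play_rows([
  [0,0,1.5,0,1],
  [0,0,1.5,0,1],
  [0,0,1.5,0,1],
  [0,0,1.5,0,1],
  [0,0,1.5,0,1],
  [0,0,1,0,1],
  [0,0,1,0,1],
  [0,0,1,0,1],
  [0,0,1,0,1],
  [0,0,1,0,1],
])

```text
clock: 14.15
ee_pos: [592.0, -35.2, 50.5]
tool_rot: [2.299, -2.126, -0.014]
contact_force: [-4.9, -1.3, 10.8]
width: 47.7
```

```bash
python3 -c "
from m import *
go(591.6,-35.1,50.5,0.079-np.pi/2)"
```

```text
t 14.15 pos [592.  -35.2  50.5] jaw -1.4925 tilt [0.0002 0.0138] F [-4.9 -1.3 10.8] w 47.7 j [ 0.24  0.43 -0.31  1.78  0.16  0.97 -1.63]
MOVE [-0.2  0.4 -0. ] turn -0.0007
```

It stops hard at 50.5 mm (24 + 26.5) with a 10.8 N reaction, so the pad is home. I'll release and lift.

Emit:
play_rows([
  [0,0,0,0,0.3],
  [0,0,0,0,0.2],
  [0,0,0,0,0],
  [0,0,0,0,0],
  [0,0,0,0,0],
  [0,0,-5,0,0],
  [0,0,-20,0,0],
  [0,0,-30,0,0],
  [0,0,-30,0,0],
  [0,0,-15,0,0],
])

```text
clock: 15.4
ee_pos: [593.3, -34.1, 156.6]
tool_rot: [2.301, -2.125, -0.016]
contact_force: [-0.5, -0.3, -0.2]
width: 87.0
```

```bash
python3 -c "
from m import *
go(534.5,188.4,150,0.090-np.pi/2)
for n in('side','top'):
    im=robot.get_image(n); save(im,n+'5'); np.savez(f'pics/{n}5.npz',**im)
    q=cv2.cvtColor(im['pixels'],cv2.COLOR_RGB2BGR)
    q=q[180:245,285:375] if n=='side' else q[130:220,270:380]
    cv2.imwrite(f'pics/{n}5c.png',cv2.resize(q,None,fx=6,fy=6,interpolation=cv2.INTER_CUBIC))
"
```

```text
t 15.4 pos [593.3 -34.1 156.6] jaw -1.4913 tilt [-0.0009  0.0136] F [-0.5 -0.3 -0.2] w 87.0 j [ 0.26  0.32 -0.33  1.69  0.11  1.17 -1.59]
MOVE [-226.5   40.8    7.3] turn -0.0105
```

View pics/side5c.png

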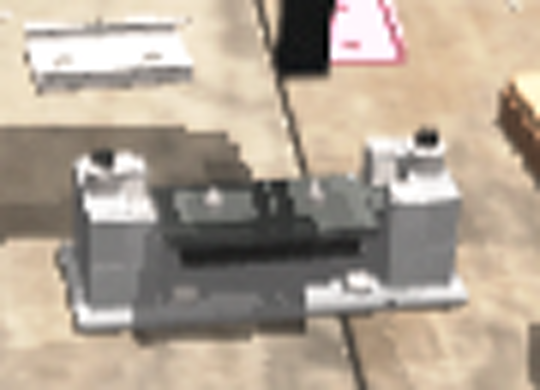

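View pics/top5c.png

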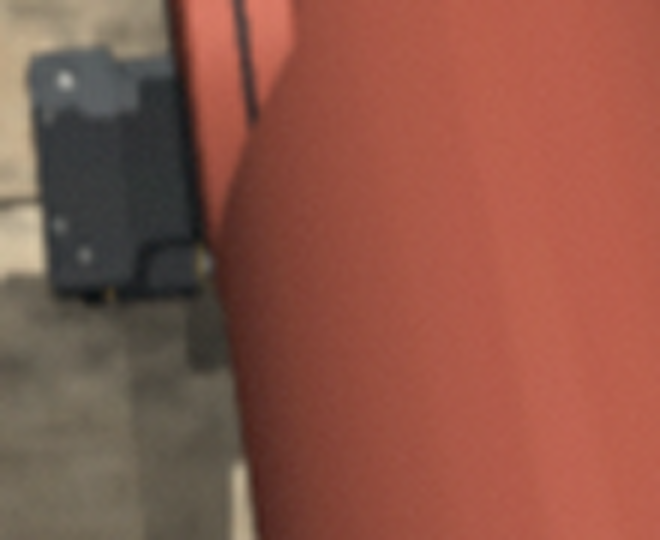

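The side view shows the pad sitting in the bracket with both pins up, at crop (213,197) and (316,188). Next is the shim; on the way I'll check the pad from the top camera.

Emit:
play_rows([
  [-15,3,0,0,0],
  [-30,5,0,0,0],
  [-40,8,0,0,0],
  [-45,8,0,0,0],
  [-40,7,0,0,0],
  [-30,5,0,0,0],
  [-15,3,0,0,0],
  [-8,1,0,0,0],
  [0,0,0,0,0],
  [0,0,0,0,0],
])

```text
clock: 16.75
ee_pos: [526.4, 194.7, 147.5]
tool_rot: [2.294, -2.116, -0.03]
contact_force: [-0.8, 0.3, 0.2]
width: 87.2
```

```bash
python3 -c "
from m import *
go(534.5,188.4,60,0.090-np.pi/2)
for n in('side','top'):
    im=robot.get_image(n); save(im,n+'6'); np.savez(f'pics/{n}6.npz',**im)
    q=cv2.cvtColor(im['pixels'],cv2.COLOR_RGB2BGR)
    q=q[130:220,200:370] if n=='top' else q[170:245,270:370]
    cv2.imwrite(f'pics/{n}6c.png',cv2.resize(q,None,fx=4.5 if n=='top' else 7,fy=4.5 if n=='top' else 7,interpolation=cv2.INTER_CUBIC))
"
```

```text
t 16.75 pos [526.4 194.7 147.5] jaw -1.4901 tilt [-0.0004  0.0279] F [-0.8  0.3  0.2] w 87.2 j [-0.03  0.29 -0.46  1.77  0.13  1.15 -2.02]
MOVE [  7.  -10.   87.2] turn -0.0093
```

View pics/side6c.png

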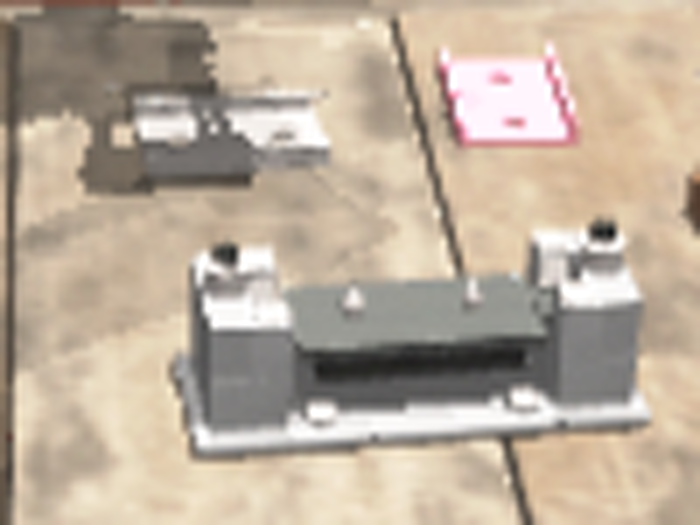

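View pics/top6c.png

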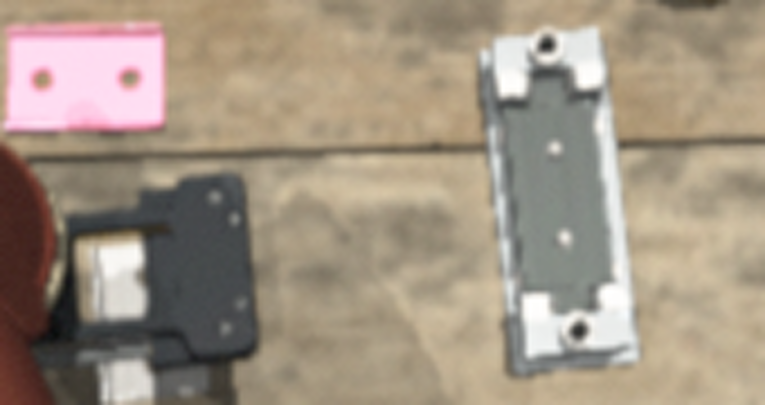

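```bash
python3 -c "
from m import *
t=dict(np.load('pics/top6.npz')); s=dict(np.load('pics/side6.npz'))
def cen(im,u,v,r=3):
    g=cv2.cvtColor(im['pixels'],cv2.COLOR_RGB2GRAY).astype(float)
    for _ in range(2):
        iu,iv=int(round(u)),int(round(v)); w=g[iv-r:iv+r+1,iu-r:iu+r+1]; d=np.clip(w-np.median(w)-12,0,None)
        V,U=np.mgrid[iv-r:iv+r+1,iu-r:iu+r+1]; u,v=(U*d).sum()/d.sum(),(V*d).sum()/d.sum()
    return u,v
a=cen(t,200+555/4.5-.4,130+148/4.5-.4);b=cen(t,200+565/4.5-.4,130+237/4.5-.4)
sa=cen(s,270+474/7-.4,170+292/7-.4);sb=cen(s,270+352/7-.4,170+298/7-.4)
print(np.round([a,b,sa,sb],1))
for p,q in((a,sa),(b,sb)): X,d=tri(t,p,s,q); print(X.round(1),d.round(1))
for z in(44,46): 
  A,B=onz(t,*a,z),onz(t,*b,z);print(z,((A+B)/2).round(1),np.linalg.norm(A-B).round(1),np.arctan2(*(A-B)[[1,0]]).round(3))
P=cloud(t)
for n,x,y in(('up',555,120),('mid',560,195),('low',565,270),('L',540,200),('R',585,190),('earup',548,90),('earlow',576,300)):
  print(n,P[int(130+y/4.5),int(200+x/4.5)].round(1))
h1,h2=onz(t,321,139.4,73),onz(t,328,202.9,73);print('bushmid',((h1+h2)/2).round(1))
"
```

```text
[[322.8 162.3]
 [325.1 182.3]
 [337.2 208.2]
 [319.8 211.4]]
[613.9 -32.   54.3] 1.5
[566.6 -36.1  48. ] 3.0
44 [592.6 -34.4  44. ] 48.1 0.082
46 [592.3 -34.3  46. ] 48.0 0.082
up [632.2 -33.4  41.6]
mid [591.6 -34.6  39.9]
low [551.2 -35.8  37.4]
L [589.3 -25.   40.2]
R [593.3 -48.8  41.7]
earup [646.9 -29.   41.7]
earlow [536.6 -42.4  38.4]
bushmid [591.1 -34.4  73. ]
```

```bash
python3 -c "
from m import *
t=dict(np.load('pics/top6.npz')); P=cloud(t)
px=t['pixels'].astype(int); sat=px.max(2)-px.min(2)
m=(sat<20)&(px.max(2)>90)&(px.max(2)<150)&(P[...,2]>25)&(P[...,2]<50); m[:,:305]=0;m[:,345:]=0;m[:140]=0;m[205:]=0
m=cv2.erode(m.astype(np.uint8),np.ones((3,3)))>0
def fit(Q):
    A=np.c_[Q[:,:2]-[591.5,-35],np.ones(len(Q))]; c=np.linalg.lstsq(A,Q[:,2],rcond=None)[0]; print(len(Q),'slope x,y,z0',c.round(4),'res',np.std(Q[:,2]-A@c).round(2))
fit(P[m])
t0=dict(np.load('pics/top0.npz')); P0=cloud(t0)
px=t0['pixels'].astype(int)
m=(px.min(2)>190)&(P0[...,2]>3)&(P0[...,2]<14);m[:,:308]=0;m[:,342:]=0;m[:160]=0;m[:,:]&=(np.arange(400)<192)[:,None]
fit(P0[m])
# abutment tops
for Pn in(P0,P):
    m=(Pn[...,2]>50)&(Pn[...,2]<60);m[:,:305]=0;m[:,345:]=0;m[:130]=0;m[215:]=0
    fit(Pn[m])
# bench
m=(abs(P0[...,2])<6);m[:,:250]=0;m[:,400:]=0;m[:120]=0;m[240:]=0
fit(P0[m])
"
```

```text
659 slope x,y,z0 [-6.00000e-04  6.00000e-04  3.91856e+01] res 1.49
844 slope x,y,z0 [-7.3000e-03 -1.2000e-03  7.3609e+00] res 1.82
451 slope x,y,z0 [2.00000e-04 4.40000e-03 5.43428e+01] res 1.73
450 slope x,y,z0 [ 1.10000e-03 -2.50000e-03  5.44035e+01] res 1.73
15299 slope x,y,z0 [ 1.800e-03  4.000e-04 -7.347e-01] res 1.82
```

The pad is flat (slope -0.0006) with its top about 39.9 mm up after bias correction, so it is home. It is centred within about 1 mm. Now I'll grip the shim.

Emit:
play_rows([
  [4,-5,0,-0.005,0],
  [3,-5,10,-0.004,0],
  [0,0,20,0,0],
  [0,0,25,0,0],
  [0,0,20,0,0],
  [0,0,8,0,0],
  [0,0,0,0,0],
  [0,0,0,0,0],
  [0,0,0,0,0],
  [0,0,0,0,0],
])

```text
clock: 18.1
ee_pos: [538.9, 184.4, 61.2]
tool_rot: [2.301, -2.112, -0.027]
contact_force: [0.9, 0.8, 0.0]
width: 87.2
```

```bash
python3 -c "
from m import *
go(534.5,188.4,28,0.090-np.pi/2)"
```

```text
t 18.1 pos [538.9 184.4  61.2] jaw -1.4852 tilt [-0.0004  0.025 ] F [0.9 0.8 0. ] w 87.2 j [-0.04  0.4  -0.44  1.82  0.19  0.99 -2.04]
MOVE [-4.3  3.2 33.3] turn -0.0044
```

Emit:
play_rows([
  [-3,2,0,-0.004,0],
  [-1.5,1,4,0,0],
  [0,0,10,0,0],
  [0,0,10,0,0],
  [0,0,7,0,0],
  [0,0,1,0,0],
  [0,0,0,0,0],
  [0,0,0,0,0],
  [0,0,0,0,0],
  [0,0,0,0,0],
])

```text
clock: 19.35
ee_pos: [534.6, 189.0, 27.4]
tool_rot: [2.306, -2.107, -0.026]
contact_force: [-0.3, 0.0, 0.1]
width: 87.3
```

```bash
python3 -c "
from m import *
go(534.5,188.4,28,0.090-np.pi/2)"
```

```text
t 19.35 pos [534.6 189.   27.4] jaw -1.4809 tilt [-0.0006  0.0245] F [-0.3  0.   0.1] w 87.3 j [-0.06  0.44 -0.43  1.85  0.21  0.93 -2.06]
MOVE [ 0.6  0.1 -0.6] turn -0.0001
```

Emit:
play_rows([
  [0,0,0,0,0.2],
  [0,0,0,0,1],
  [0,0,0,0,1],
  [0,0,0,0,1],
  [0,0,0,0,1],
  [0,0,0,0,1],
  [0,0,0,0,1],
  [0,0,0,0,1],
  [0,0,0,0,1],
  [0,0,0,0,1],
], squeeze=15)

```text
clock: 20.6
ee_pos: [534.8, 188.9, 27.6]
tool_rot: [2.306, -2.108, -0.026]
contact_force: [0.4, -0.5, 0.1]
width: 55.4
```

Emit:
play_rows([
  [0,0,-8,0,1],
  [0,0,-20,0,1],
  [0,0,-25,0,1],
  [0,0,-25,0,1],
  [0,0,-20,0,1],
  [0,0,-8,0,1],
  [0,0,0,0,1],
  [0,0,0,0,1],
  [0,0,0,0,1],
  [0,0,0,0,1],
])

```text
clock: 21.85
ee_pos: [535.6, 188.8, 136.3]
tool_rot: [2.304, -2.105, -0.03]
contact_force: [-0.3, 0.1, -2.2]
width: 55.7
```

```bash
python3 -c "
from m import *
go(592,-34.7,130,0.08-np.pi/2)
for n in('side','top'):
    im=robot.get_image(n); save(im,n+'7'); np.savez(f'pics/{n}7.npz',**im)
    q=cv2.cvtColor(im['pixels'],cv2.COLOR_RGB2BGR)
    q=q[140:240,180:290] if n=='top' else q[120:210,260:370]
    cv2.imwrite(f'pics/{n}7c.png',cv2.resize(q,None,fx=5,fy=5,interpolation=cv2.INTER_CUBIC))
"
```

```text
t 21.85 pos [535.6 188.8 136.3] jaw -1.4802 tilt [-0.0001  0.028 ] F [-0.3  0.1 -2.2] w 55.7 j [-0.02  0.31 -0.46  1.76  0.14  1.13 -2.01]
MOVE [227.7 -36.1   5.2] turn 0.0106
```

View pics/side7c.png

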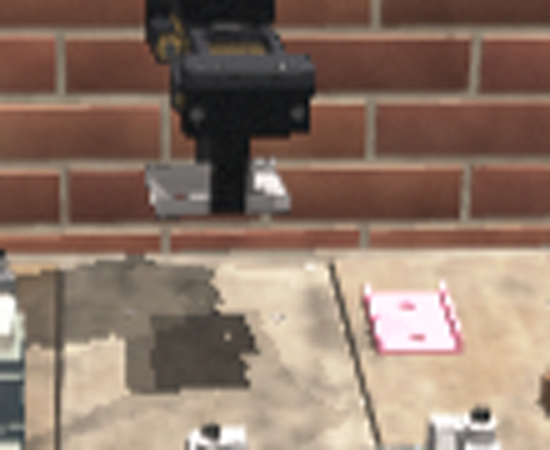

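View pics/top7c.png

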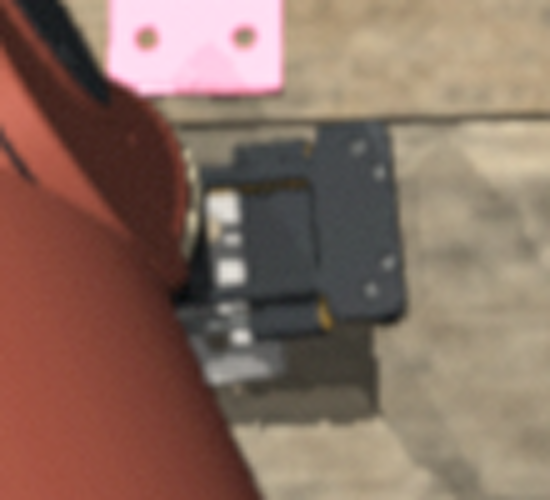

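Emit:
play_rows([
  [15,-3,0,0,1],
  [30,-5,0,0.003,1],
  [38,-6,0,0.003,1],
  [40,-6,0,0.003,1],
  [38,-6,0,0,1],
  [30,-5,0,0,1],
  [18,-3,0,0,1],
  [8,-1,0,0,1],
  [0,0,0,0,1],
  [0,0,0,0,1],
])

```text
clock: 23.2
ee_pos: [590.8, -36.7, 135.1]
tool_rot: [2.293, -2.116, -0.028]
contact_force: [0.8, -0.3, -1.9]
width: 56.1
```

```bash
python3 -c "
from m import *
go(592.2,-34.9,100,0.08-np.pi/2)"
```

```text
t 23.2 pos [590.8 -36.7 135.1] jaw -1.4904 tilt [0.0012 0.0281] F [ 0.8 -0.3 -1.9] w 56.1 j [ 0.26  0.34 -0.33  1.71  0.12  1.14 -1.6 ]
MOVE [-1.7 -2.6 35. ] turn 0.0004
```

Emit:
play_rows([
  [-1,-1,5,0,1],
  [-0.7,-0.6,10,0,1],
  [0,0,12,0,1],
  [0,0,10,0,1],
  [0,0,5,0,1],
  [0,0,0,0,1],
  [0,0,0,0,1],
  [0,0,0,0,1],
  [0,0,0,0,1],
  [0,0,0,0,1],
])

```text
clock: 24.45
ee_pos: [590.9, -32.2, 90.1]
tool_rot: [2.297, -2.112, -0.029]
contact_force: [1.0, 1.0, -1.5]
width: 55.7
```

```bash
python3 -c "
from m import *
go(592.2,-34.9,79,0.08-np.pi/2)
for n in('side',):
    im=robot.get_image(n); save(im,n+'8'); np.savez(f'pics/{n}8.npz',**im)
    q=cv2.cvtColor(im['pixels'],cv2.COLOR_RGB2BGR)
    q=q[180:245,285:375]
    cv2.imwrite(f'pics/{n}8c.png',cv2.resize(q,None,fx=8,fy=8,interpolation=cv2.INTER_CUBIC))
"
```

```text
t 24.45 pos [590.9 -32.2  90.1] jaw -1.4868 tilt [0.0004 0.028 ] F [ 1.   1.  -1.5] w 55.7 j [ 0.25  0.39 -0.33  1.75  0.14  1.06 -1.62]
MOVE [ 2.8 -1.4 11.1] turn 0.004
```

View pics/side8c.png

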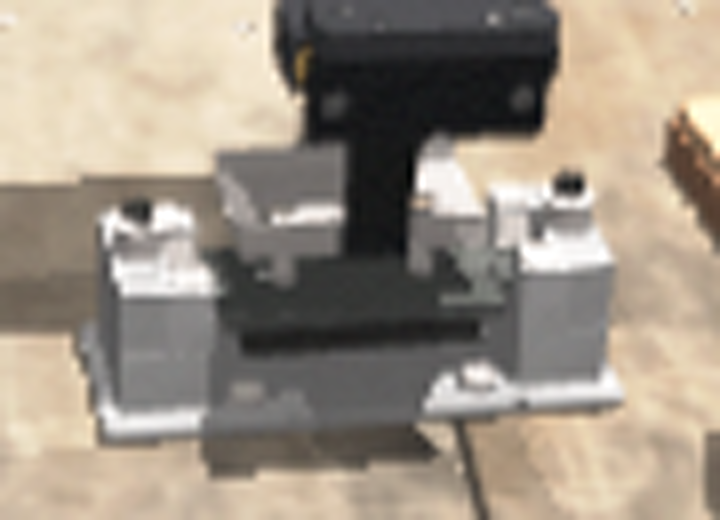

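Emit:
play_rows([
  [1.5,-0.7,0,0.002,1],
  [1,-0.6,0,0.002,1],
  [0,0,2,0,1],
  [0,0,4,0,1],
  [0,0,3,0,1],
  [0,0,0,0,1],
  [0,0,0,0,1],
  [0,0,0,0,1],
  [0,0,0,0,1],
  [0,0,0,0,1],
])

```text
clock: 25.75
ee_pos: [592.2, -34.8, 80.4]
tool_rot: [2.293, -2.117, -0.029]
contact_force: [-0.6, 1.0, -0.6]
width: 56.1
```

```bash
python3 -c "
from m import *
go(592.2,-34.9,67.6,0.08-np.pi/2)
for n in('side',):
    im=robot.get_image(n); save(im,n+'9'); np.savez(f'pics/{n}9.npz',**im)
    q=cv2.cvtColor(im['pixels'],cv2.COLOR_RGB2BGR)
    q=q[195:227,305:355]
    cv2.imwrite(f'pics/{n}9c.png',cv2.resize(q,None,fx=16,fy=16,interpolation=cv2.INTER_NEAREST))
"
```

```text
t 25.75 pos [592.2 -34.8  80.4] jaw -1.4911 tilt [0.0005 0.028 ] F [-0.6  1.  -0.6] w 56.1 j [ 0.25  0.4  -0.33  1.75  0.15  1.04 -1.62]
MOVE [ 0.1 -0.3 12.8] turn -0.0003
```

View pics/side9c.png

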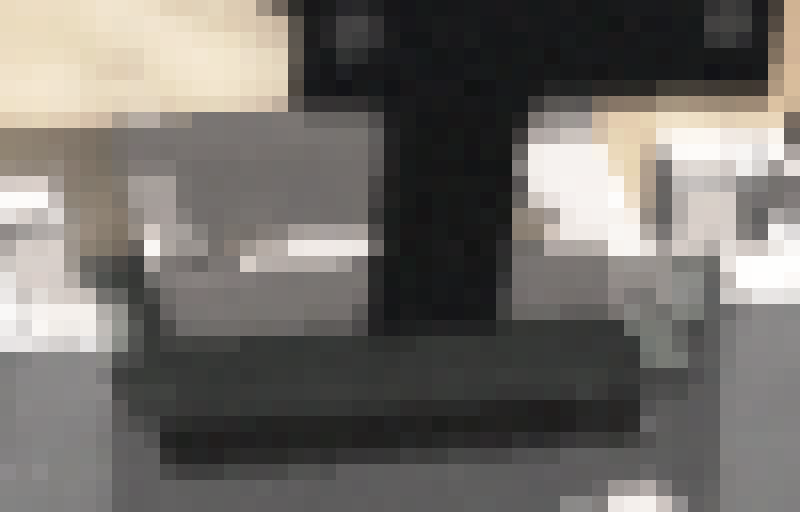

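```bash
python3 -c "
from m import *
s=dict(np.load('pics/side9.npz'))
def p(n,a,b,za,zb):
    A,B=onz(s,*a,za),onz(s,*b,zb); print(n,A.round(1),B.round(1),((A+B)/2).round(1),np.linalg.norm(A-B).round(1))
p('shim',(314.7,215.4),(343.4,214.4),54,51.6)
p('lining',(314.5,223.9),(344.5,221.5),24,24)
"
```

```text
shim [548.5 -67.1  54. ] [625.9 -61.3  51.6] [587.2 -64.2  52.8] 77.7
lining [549.2 -61.2  24. ] [631.9 -52.8  24. ] [590.5 -57.   24. ] 83.1
```

Emit:
play_rows([
  [0,-0.3,1.5,0,1],
  [0,0,2,0,1],
  [0,0,2,0,1],
  [0,0,1,0,1],
  [0,0,0.5,0,1],
  [0,0,0,0,1],
  [0,0,0,0,1],
  [0,0,0,0,1],
  [0,0,0,0,1],
  [0,0,0,0,1],
])

```text
clock: 27.05
ee_pos: [592.4, -34.8, 73.0]
tool_rot: [2.293, -2.117, -0.029]
contact_force: [0.2, -0.1, -0.8]
width: 55.9
```

```bash
python3 -c "
from m import *
go(592.2,-34.9,67.6,0.08-np.pi/2)
"
```

```text
t 27.05 pos [592.4 -34.8  73. ] jaw -1.4911 tilt [0.0005 0.028 ] F [ 0.2 -0.1 -0.8] w 55.9 j [ 0.25  0.41 -0.33  1.76  0.15  1.03 -1.63]
MOVE [0.1 0.  5.4] turn -0.0003
```

At 73.0 mm the shim's underside is about 3.6 mm below the pin tips and there is no force, so the pins have entered. I'll continue down.

Emit:
play_rows([
  [0,0,1.5,0,1],
  [0,0,1.5,0,1],
  [0,0,1,0,1],
  [0,0,0.8,0,1],
  [0,0,0,0,1],
  [0,0,0,0,1],
  [0,0,0,0,1],
  [0,0,0,0,1],
  [0,0,0,0,1],
  [0,0,0,0,1],
])

```text
clock: 28.3
ee_pos: [592.2, -34.8, 67.8]
tool_rot: [2.293, -2.117, -0.029]
contact_force: [-0.0, 0.1, -0.3]
width: 56.0
```

```bash
python3 -c "
from m import *
go(592.2,-34.9,67.6,0.08-np.pi/2)
for n in('side',):
    im=robot.get_image(n); save(im,n+'10')
    q=cv2.cvtColor(im['pixels'],cv2.COLOR_RGB2BGR)
    q=q[180:245,285:375]
    cv2.imwrite(f'pics/{n}10c.png',cv2.resize(q,None,fx=8,fy=8,interpolation=cv2.INTER_CUBIC))
"
```

```text
t 28.3 pos [592.2 -34.8  67.8] jaw -1.4911 tilt [0.0005 0.028 ] F [-0.   0.1 -0.3] w 56.0 j [ 0.25  0.42 -0.32  1.76  0.15  1.02 -1.63]
MOVE [ 0.1 -0.   0.2] turn -0.0003
```

View pics/side10c.png

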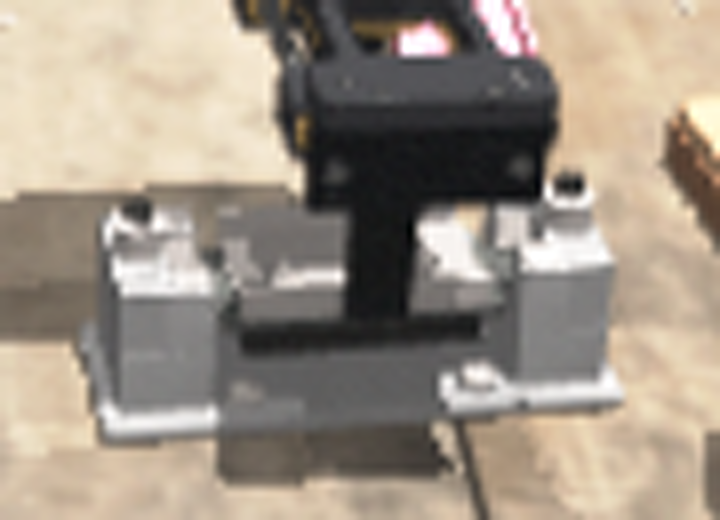

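Shim is down on the pad. I'll release it and lift.

Emit:
play_rows([
  [0,0,0.5,0,1],
  [0,0,0.5,0,1],
  [0,0,0,0,0.3],
  [0,0,0,0,0.2],
  [0,0,0,0,0],
  [0,0,0,0,0],
  [0,0,0,0,0],
  [0,0,0,0,0],
  [0,0,-4,0,0],
  [0,0,-15,0,0],
])

```text
clock: 29.6
ee_pos: [592.2, -34.8, 86.3]
tool_rot: [2.292, -2.116, -0.031]
contact_force: [0.9, 0.3, 1.0]
width: 87.1
```

Emit:
play_rows([
  [0,0,-25,0,0],
  [0,0,-30,0,0],
  [-10,0,-10,0,0],
  [-25,0,0,0,0],
  [-40,0,0,0,0],
  [-45,0,0,0,0],
  [-40,0,0,0,0],
  [-25,0,0,0,0],
  [-10,0,0,0,0],
  [0,0,0,0,0],
])

```text
clock: 30.85
ee_pos: [577.2, 169.6, 157.1]
tool_rot: [2.296, -2.117, -0.028]
contact_force: [-0.1, -0.6, -0.3]
width: 86.9
```

```bash
python3 -c "
from m import *
go(592.2,-34.9,67.6,0.08-np.pi/2)
for n in('side','top'):
    im=robot.get_image(n); save(im,n+'11'); np.savez(f'pics/{n}11.npz',**im)
    q=cv2.cvtColor(im['pixels'],cv2.COLOR_RGB2BGR)
    q=q[130:220,285:375] if n=='top' else q[180:245,285:375]
    cv2.imwrite(f'pics/{n}11c.png',cv2.resize(q,None,fx=6.5,fy=6.5,interpolation=cv2.INTER_CUBIC))
"
```

```text
t 30.85 pos [577.2 169.6 157.1] jaw -1.4897 tilt [-0.     0.026] F [-0.1 -0.6 -0.3] w 86.9 j [-0.    0.35 -0.43  1.66  0.15  1.19 -1.96]
MOVE [205.   -0.7  89.5] turn 0.0011
```

View pics/side11c.png

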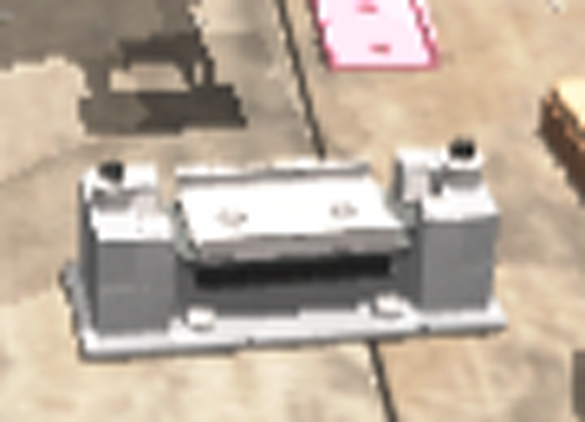

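View pics/top11c.png

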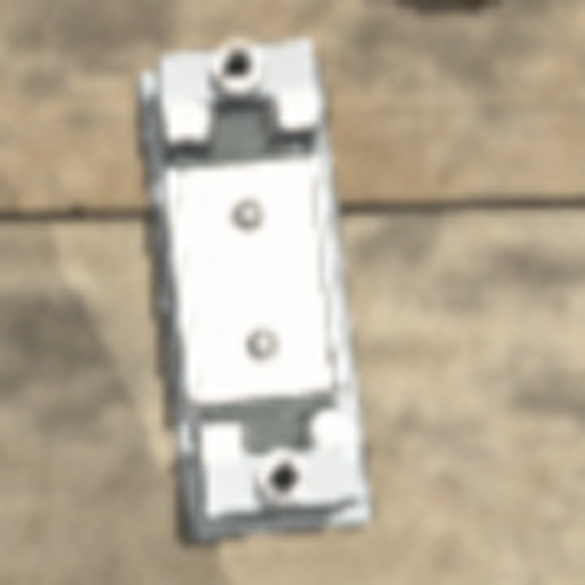

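The top view shows the shim flat on the pad with both pins showing in its holes, at crop (247,214) and (262,345). One depth check, then I'll hand in.

```bash
python3 -c "
from m import *
t=dict(np.load('pics/top11.npz')); P=cloud(t)
m=(P[...,2]>36)&(P[...,2]<50)&(t['pixels'].min(2)>215); m[:,:313]=0;m[:,335:]=0;m[:157]=0;m[190:]=0
Q=P[m];A=np.c_[Q[:,:2]-[592,-35],np.ones(len(Q))];c=np.linalg.lstsq(A,Q[:,2],rcond=None)[0];print(len(Q),c.round(4))
t0=dict(np.load('pics/top0.npz'))
print('bystander diff',[float(np.abs(t['pixels'][a:b,c:d].astype(int)-t0['pixels'][a:b,c:d]).mean().round(1)) for a,b,c,d in((85,122,256,310),(92,132,336,372),(252,275,362,435))])
robot.finish_job(); print(robot.sense()['clock'])
"
```

```text
654 [1.10000e-03 2.20000e-03 4.33224e+01]
bystander diff [14.6, 15.1, 13.3]
the job is handed in; nothing more can be done
the job is handed in; nothing more can be done
```

```bash
python3 -c "
import numpy as np,cv2
a=np.load('pics/top0.npz')['pixels'];b=np.load('pics/top11.npz')['pixels']
for r0,r1,c0,c1 in((85,122,256,310),(92,132,336,372),(252,275,362,435)):
    x,y=[cv2.cvtColor(q[r0:r1,c0:c1],cv2.COLOR_RGB2GRAY).astype(np.float32) for q in(a,b)]
    print(cv2.phaseCorrelate(x,y),x.mean(),y.mean())
"
```

```text
((-0.0354296833187604, -0.02970452070817231), 0.9944668551286061) 161.86537 177.32582
((0.017131095619937753, 0.029656934086265352), 1.0006121973196664) 142.625 158.36111
((0.43105437048063777, -0.01674056320567452), 1.0266600463125442) 165.88208 179.42168
```

The pad is home in the bracket, the shim lies flat on its back with both pins through its holes, and I let go and handed the job in at about 31 s. No verdict came back.

**Pad:** it stopped hard at the expected height with a 10.8 N reaction. Once released, the depth fit showed it flat (slope under 0.001), with its top about 39.9 mm up after correcting the depth bias (40 expected). It was centred within about 1.5 mm of the bracket.

**Shim:** its floor measured 43.3 mm raw, about 44.0 after the same correction (44 expected). Slope was about 0.002, and both pins showed in the holes in the top view.

**Bystanders:** the final top view shows the sanding block and tape measure shifted by less than 0.05 px. The spanner shows 0.4 px (about 1 mm), most likely a lighting change, and I never touched it.

**Checks that disagreed:**
- **Bracket position:** my first estimate was about 5 mm short in x, because one bush was matched to a shadow. I corrected it before insertion, and both views then agreed.
- **Side-view pin heights:** these read 54 and 48 mm, but I discounted them because the depth fit showed the pad flat.
- **Shim length in hand:** the side view gave 77.7 mm instead of 84, which I put down to a blurred corner. The pins then entered without force.
- **Tool tilt:** it drifted to 0.028 rad, with no visible effect on either part.

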